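Clear the bench plate and hook the baskets out of the degreaser

TASK

Scrape all the steel chips off the bench plate into its swarf trough with the scraper block and stand the scraper back on its mat; then, with the hook rod, fish every basket out of the degreasing tank, lower it gently and stand it upright inside the lips of the cleared plate, and hang the rod back in its fork. The chips are sharp and the baskets are wet with solvent, so the gripper touches neither: chips are moved only with the scraper, baskets only by the hook, and no basket may tip over. Leave the bottle, tin, mug and brush alone.

Things in the scene. Friction and masses are not known exactly. Their poses are not given: they have to be found in the camera images.
- plate_top (a point): centre of the top face of the fixed steel bench plate, 236 (x) x 274 (y) mm, 30 mm above the bench, z up. Green lips 8 mm high stand on its x edges (inner faces at x = +-112 mm) and +y edge (inner face y = +131 mm); the -y edge (y = -137 mm) has no lip and drops into the trough.
- trough (a point): centre of the inner floor of the green swarf trough along the plate's open -y edge; axes as plate_top. Floor 26 mm below the plate's top face, inside 230 (x) x 73 (y) mm; its outer wall and end walls (x = +-115 mm) stand 46 mm above the floor.
- mat_top (a point): centre of the top face of the scraper's black rubber mat, 180 (x) x 130 (y) x 4 mm, fixed on the bench.
- scraper_grip (a point): middle of the upright wooden handle (28 x 28 mm, top at 100 mm) of the scraper block, 72 mm above its flat underside. Block 120 mm long (x), 36 deep (y), 22 high; its working face looks to its -y, 18 mm from the handle's axis, with a cheek 6 mm wide at each end standing 14 mm further forward, so that chips stay in front. 0.25 kg; it starts on the mat, roughly aligned with it.
- scraper_foot (a point): centre of the scraper's underside; axes as scraper_grip.
- chip1_center (a point): centre of a loose curled steel chip, tempered blue, about 27 x 14 mm and 9 mm high, 12 g; it starts on the plate (some chips may be absent).
- chip2_center (a point): centre of a loose curled steel chip, tempered blue, about 27 x 14 mm and 9 mm high, 12 g; it starts on the plate (some chips may be absent).
- chip3_center (a point): centre of a loose curled steel chip, tempered blue, about 27 x 14 mm and 9 mm high, 12 g; it starts on the plate (some chips may be absent).
- chip4_center (a point): centre of a loose curled steel chip, tempered blue, about 27 x 14 mm and 9 mm high, 12 g; it starts on the plate (some chips may be absent).
- chip5_center (a point): centre of a loose curled steel chip, tempered blue, about 27 x 14 mm and 9 mm high, 12 g; it starts on the plate (some chips may be absent).
- chip6_center (a point): centre of a loose curled steel chip, tempered blue, about 27 x 14 mm and 9 mm high, 12 g; it starts on the plate (some chips may be absent).
- hook_grip (a point): middle of the flat orange handle of the hook rod: 36 mm wide (x), 16 mm thick (y), 80 mm tall (z, up). Below it, on its axis, a round steel rod of 8 mm ends in a J hook that points to +x of this point. 0.16 kg. It starts hanging in the fork.
- hook_trough (a point): middle of the J hook's bottom bar (8 mm round), on which a bail comes to lie: 14 mm to +x of the rod's axis, 140 mm below hook_grip; axes as hook_grip. The tip is 14 mm further to +x and its end stands 18 mm above this point; 20 mm clear between rod and tip.
- fork_seat (a point): where the centre of the handle's underside rests when the rod hangs in the yellow fork on the tank's front (hook_grip 40 mm above). Axes as the tank; tank wall 50 mm to +x. Slot 13 mm wide along y, open to -y; tines 12 mm wide end 18 mm to -y of the seat, slot ends 12 mm to +y. Handle's width lies across the slot, hook towards the tank. The rod is lifted a little and drawn out to -y.
- tank: two-bay stainless degreasing tank, drained, open-topped, fixed; origin under its centre on the bench. Outside 138 (x) x 232 (y) mm, rim 175 mm high, walls 4 mm; bays 130 (x) x 110 (y) mm inside, centred at y = -57 and +57 mm. Cradles on a bay's two y walls (reaching 18 mm in, top 49 mm above the bench) carry a basket by its end lugs; it lifts straight up out of them.
- basketA_apex (a point): centre of the top of a dip basket's red bail (6 mm bar), 85 mm above its underside. The bail lies in the basket's y-z plane, sloping 10 mm down over the first 22 mm in +-y, then steeply to the ends; free below down to 30 mm above the underside. z up. It starts hanging centred in a bay, axes as the tank's; 0.22 kg. One basket may be absent.
- basketA_foot (a point): centre of that basket's flat underside. Basket 60 (x) x 74 (y) x 28 mm high, bushings fixed in it; a round lug 10 mm thick and 10 mm long sticks out of each y end at rim height.
- basketB_apex (a point): centre of the top of a dip basket's red bail (6 mm bar), 85 mm above its underside. The bail lies in the basket's y-z plane, sloping 10 mm down over the first 22 mm in +-y, then steeply to the ends; free below down to 30 mm above the underside. z up. It starts hanging centred in a bay, axes as the tank's; 0.22 kg. One basket may be absent.
- basketB_foot (a point): centre of that basket's flat underside. Basket 60 (x) x 74 (y) x 28 mm high, bushings fixed in it; a round lug 10 mm thick and 10 mm long sticks out of each y end at rim height.
- oil_bottle: green oil bottle, 60 mm wide, 170 mm high; origin under its centre. A bystander.
- paste_tin: blue tin, 72 mm wide, 55 mm high; origin under its centre. A bystander.
- mug: white mug, 80 mm wide, 90 mm high; origin under its centre. A bystander.
- chip_brush: hand brush lying on the bench. A bystander.

How it is judged:
By the outcome, as a careful person would: the job done as asked, in the order asked, and still so for the second after the job is handed in, with the robot touching nothing.
Of basketA, basketB only 1 to 2 are there at a start; the rules pass over those that are not, and their reading is None.
Of chip1, chip2, chip3, chip4, chip5, chip6 only 3 to 6 are there at a start; the rules pass over those that are not, and their reading is None.
At some moment in a run one of scraper, chip1, chip2, chip3, chip4, chip5, chip6 may be knocked a few centimetres aside while the robot is not near it.
It also fails if it takes over 210 s, if anything falls off the work surface, if the arm or the gripper's body presses on something with over 40 N, if the wrist force passes 120 N, or if a joint passes its speed limit or range.

ROBOT

A 6-joint arm with a two-finger parallel gripper is mounted at the origin on the work surface. World frame = base frame: x ahead of the robot, y to its left, z up, the work surface at z = 0. Lengths are in m, angles in rad, forces in N, time in s.
With the tool pointing down it reaches from about 0.35 to 0.85 m from the base axis. Payload 8.1 kg.
Tool frame: the origin (TCP) lies on the mounting face of the last link; the fingertips stand 186 mm ahead of it and the grasp point (between the pads) lies 167 mm ahead of it; z points along the fingers, y is the line along which they close (so a half turn about z gives the same grasp; the last joint's range is limited). The gripper opens to 93 mm and grips with 3 to 60 N. Pads are 15 mm wide; open, the fingers measure 128 mm over their backs; the gripper's body (75 mm by 188 mm) begins 65 mm behind the grasp point.
Start: joints at [-1.361, 0.13, 1.488, -0, 1.523, -0.085], TCP at [0.174, -0.574, 0.405] pointing down, gripper open.
Joint ranges: [-2.96, 2.96], [-0.89, 2.26], [0.02, 2.5], [-1.34, 4.48], [0, 2.73], [-2.66, 2.66]. Speed limits (rad/s): [2.39, 2.39, 2.79, 3.14, 3.14, 3.14].

INTERFACE

Orientations are given as [roll, pitch, yaw] about the fixed x, y, z axes, in that order (R = Rz(yaw) Ry(pitch) Rx(roll)).
In Python, from rig import ctrl gives the robot as it stands.
- The arm moves only by the tool send_rows, never from a script. Its argument "deltas" is a list of rows, each a list of 7 numbers: the shift along the tool's x, y, z in units of 20 cm (1.0 is 20 cm), then the turn, a rotation vector about the tool's x, y, z in units of 30 degrees (1.0 is 30 degrees), then the opening, from 0 (shut) to 1 (fully open). In form: [[dx, dy, dz, rx, ry, rz, fingers], ...]. A call has 1 to 20 rows; each row shifts and turns the commanded pose from where the row before left it, along the tool's axes as they then stand; what a row does not reach is not made up. A row lasts 1/12 s, in which the tool goes at most 41.7 mm and 7.16 degrees, less where a joint would pass 70% of its speed; a pose out of reach is approached as far as the arm can. A call with a number of a shift or a turn outside -1 to 1 is refused whole. A call with a gripper value outside its range is refused whole. The fingers move at their own pace and stop on an object; the grip force is fixed at half the most. Time passes only in rows, so rows that do not move let the fingers close. It gives the time, the measured TCP pose, the force, the opening and the grip force at its end, in the units of the state.
- ctrl.get_obs(): the state, without advancing time (a new reading comes with each control period).
- ctrl.capture(name): name is "side" or "top"; returns a dict with "img" (400x640x3 uint8, red, green, blue), "mtx" (3x3 intrinsics, pixels), "T" (4x4, takes a point from camera to world coordinates). Camera axes: x right, y up, looking along -z (the intrinsics and any distortion apply to the point x, -y, -z); pixel columns grow to the right and rows downward; lengths in m; the calibration is good to about 2 mm. A picture is of the moment at which its call begins. There is no depth.
- ctrl.close_job(): hands the job in; it is judged then, once.
The state is a dict: "time_s": time; "joint_pos": joint angles; "joint_vel": joint speeds; "effort": joint torques, N m; "eef_pos": TCP position; "eef_rot": TCP orientation; "ft_force": force on the tool from outside, world axes, zero at the start; "torque": the same for the moment, N m; "width": finger opening in m; "finger_force": force on a finger pad.
Only numpy, scipy, OpenCV 4.12 (cv2) and the standard library are available. Lean on these libraries where they do the work, as an engineer would, in place of code of your own. Each camera call takes 0.05 s, during which the arm holds its last target. There are 200 camera calls.

## Working session

There is one attempt and no reset: what is moved stays moved. The work goes in short steps, Python scripts to look and compute and a tool call to move; the robot and the scene stay as the last step left them, time stands still between calls to the robot, and variables do not carry over. Pictures are saved under pics/ and viewed, at most 17 in all, crops included, and the job is handed in when it is done.

Besides the shell and the picture viewer there is one more tool, called after "Emit:" as name(argument=value, ...), one argument or row to a line, values as JSON. send_rows: Moves the arm, as the interface text tells. Its arguments: {"type":"object","properties":{"deltas":{"type":"array"}},"required":["deltas"]}

```bash
ls; mkdir -p pics; python3 - <<'E'
from rig import ctrl
import cv2
for n in("top","side"):
    c=ctrl.capture(n); cv2.imwrite(f"pics/{n}0.png",c["img"][:,:,::-1]); print(n,c["mtx"],c["T"],[k for k in c])
print(ctrl.get_obs())
E
```

```text
pics
top [[461.15583118   0.         308.6445685 ]
 [  0.         461.15583118 200.72606429]
 [  0.           0.           1.        ]] [[-0.00472717  0.99618355 -0.08715496  0.42434024]
 [-0.99998657 -0.00489449 -0.00170618 -0.03468191]
 [-0.00212624  0.08714572  0.99619331  1.29383199]
 [ 0.          0.          0.          1.        ]] ['img', 'mtx', 'T']
side [[367.86479903   0.         319.79110285]
 [  0.         367.86479903 198.585121  ]
 [  0.           0.           1.        ]] [[-0.86400096  0.38703985 -0.32202871  0.24220743]
 [-0.50341883 -0.65331054  0.56546867  0.5020348 ]
 [ 0.00847415  0.65068079  0.75930409  0.83758488]
 [ 0.          0.          0.          1.        ]] ['img', 'mtx', 'T']
{'time_s': 0.1, 'joint_pos': array([-1.36140548e+00,  1.31068525e-01,  1.48912053e+00, -1.30149782e-06,
        1.52302784e+00, -8.54302249e-02]), 'joint_vel': array([-1.75948881e-04,  1.79715325e-04, -2.31354248e-03, -2.08496497e-04,
        1.79553906e-05, -2.03084591e-03]), 'effort': array([ 1.73824606e-03, -5.61340642e+01, -4.93094623e+01,  7.70442816e-02,
        2.90929974e-02, -2.56273415e-05]), 'eef_pos': array([ 0.17430349, -0.57391612,  0.40382972]), 'eef_rot': array([-3.13997422e+00, -1.37295516e-04,  2.94821025e-01]), 'ft_force': array([-0.3301769 ,  0.07208367, -0.43141979]), 'torque': array([ 0.06158396, -0.03728922,  0.00260631]), 'finger_force': 0.0, 'width': 0.09260501590414733}
```

View pics/top0.png

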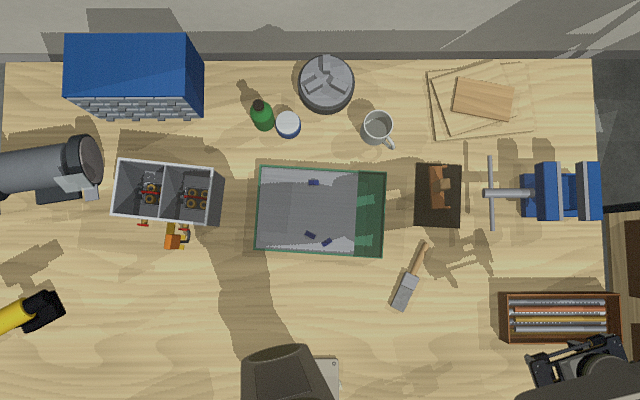

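View pics/side0.png

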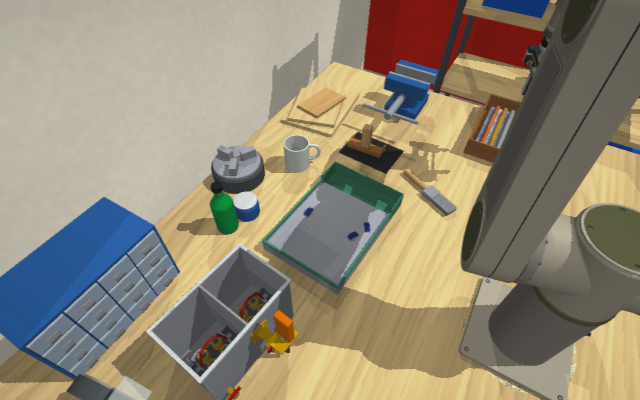

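```bash
cat > h.py <<'E'
import numpy as np, cv2
from rig import ctrl
def ray(c,u,v):
    K,T=c["mtx"],c["T"]; d=T[:3,:3]@np.array([(u-K[0,2])/K[0,0],-(v-K[1,2])/K[1,1],-1.]); return T[:3,3],d
def onz(c,u,v,z):
    o,d=ray(c,u,v); return o+d*(z-o[2])/d[2]
def proj(c,p):
    q=c["T"][:3,:3].T@(np.asarray(p)-c["T"][:3,3]); K=c["mtx"]; return np.array([K[0,2]+K[0,0]*q[0]/-q[2],K[1,2]-K[1,1]*q[1]/-q[2]])
def tri(r1,r2):
    (o1,d1),(o2,d2)=r1,r2; d1=d1/np.linalg.norm(d1);d2=d2/np.linalg.norm(d2)
    s=np.linalg.lstsq(np.stack([d1,-d2],1),o2-o1,rcond=None)[0]; a,b=o1+s[0]*d1,o2+s[1]*d2; return (a+b)/2,np.linalg.norm(a-b)
def hsv(c): return cv2.cvtColor(c["img"],cv2.COLOR_RGB2HSV)
def blobs(m,amin=10):
    n,l,s,ce=cv2.connectedComponentsWithStats(m.astype(np.uint8)); return [(s[i][4],ce[i].round(1),s[i][:4]) for i in range(1,n) if s[i][4]>=amin]
RNG=dict(green=((65,70,20),(90,255,200)),chip=((112,90,20),(135,255,140)),orange=((8,200,120),(16,255,255)),yellow=((18,200,100),(28,255,255)),red=((0,180,80),(5,255,255)))
def mask(c,k,roi=None):
    m=cv2.inRange(hsv(c),*map(np.array,RNG[k]))
    if roi: z=np.zeros_like(m); x0,y0,x1,y1=roi; z[y0:y1,x0:x1]=m[y0:y1,x0:x1]; m=z
    return m
E
python3 - <<'E'
from h import *
t=ctrl.capture("top"); s=ctrl.capture("side")
a=cv2.resize(t["img"][145:270,100:480],None,fx=2.1,fy=2.1,interpolation=cv2.INTER_CUBIC)
b=cv2.resize(s["img"][230:400,140:410],None,fx=1.9,fy=1.9,interpolation=cv2.INTER_CUBIC)
im=np.zeros((a.shape[0]+b.shape[0],798,3),np.uint8); im[:a.shape[0]]=a[:,:798]; im[a.shape[0]:,:b.shape[1]]=b
cv2.imwrite("pics/z1.png",im[:600,:,::-1])
for n,c in(("t",t),("s",s)):
    for k in RNG:
        print(n,k,[(int(x[0]),x[1].tolist(),x[2].tolist()) for x in blobs(mask(c,k),8)])
H=hsv(t)
for u,v in((313,183),(310,235),(436,188),(172,240),(185,230),(150,185)): print(u,v,H[v,u],t["img"][v,u])
E
```

```text
t green [(222, [294.3, 172.8], [257, 165, 102, 41]), (8, [362.8, 170.9], [360, 170, 7, 2]), (663, [364.2, 217.0], [355, 182, 24, 65]), (12, [385.0, 188.5], [385, 183, 1, 12]), (13, [368.0, 190.1], [365, 187, 7, 6]), (14, [384.0, 206.5], [384, 200, 1, 14]), (29, [256.2, 218.0], [255, 207, 3, 22]), (13, [369.7, 221.5], [367, 219, 6, 7]), (11, [376.8, 226.5], [373, 225, 8, 4]), (9, [383.0, 229.0], [383, 225, 1, 9]), (34, [255.4, 241.4], [254, 230, 8, 20]), (12, [382.0, 246.5], [382, 241, 1, 12]), (142, [308.5, 252.1], [265, 249, 89, 7]), (13, [361.0, 256.0], [355, 256, 13, 1]), (14, [375.5, 257.0], [369, 257, 14, 1])]
t chip [(46, [313.5, 182.2], [309, 180, 10, 5]), (12, [308.9, 233.6], [305, 232, 10, 5]), (23, [326.1, 242.7], [322, 239, 10, 7])]
t orange [(8, [166.9, 247.6], [165, 246, 6, 3])]
t yellow [(27, [9.5, 305.3], [1, 300, 18, 12]), (11, [22.5, 308.8], [20, 304, 6, 10])]
t red [(30, [148.9, 191.8], [141, 191, 18, 3]), (19, [142.2, 224.5], [137, 224, 11, 2]), (8, [184.8, 229.2], [182, 229, 6, 2])]
s green [(2608, [350.7, 203.7], [263, 162, 140, 127]), (819, [224.2, 212.7], [211,
[... 207 characters left out ...]
[(520, [273.1, 337.6], [252, 320, 47, 34])]
s red [(5446, [407.3, 32.4], [364, 0, 94, 75]), (292, [457.5, 39.8], [446, 14, 22, 58]), (2450, [501.1, 41.0], [464, 17, 82, 52]), (9, [431.3, 87.3], [430, 86, 4, 3]), (16, [457.5, 95.9], [450, 94, 16, 5]), (9, [471.0, 100.0], [467, 99, 9, 3]), (8, [480.5, 102.9], [477, 102, 8, 3]), (48, [245.8, 304.1], [241, 293, 16, 24]), (79, [205.7, 347.9], [200, 334, 18, 33]), (16, [269.8, 349.7], [268, 347, 5, 6]), (52, [233.9, 393.4], [228, 387, 13, 13])]
313 183 [116 101 104] [ 63  69 104]
310 235 [121  73  84] [61 60 84]
436 188 [17 96 88] [88 74 55]
172 240 [ 14 205 117] [117  68  23]
185 230 [  5 200 162] [162  56  35]
150 185 [ 21 160 153] [153 123  57]
```

View pics/z1.png

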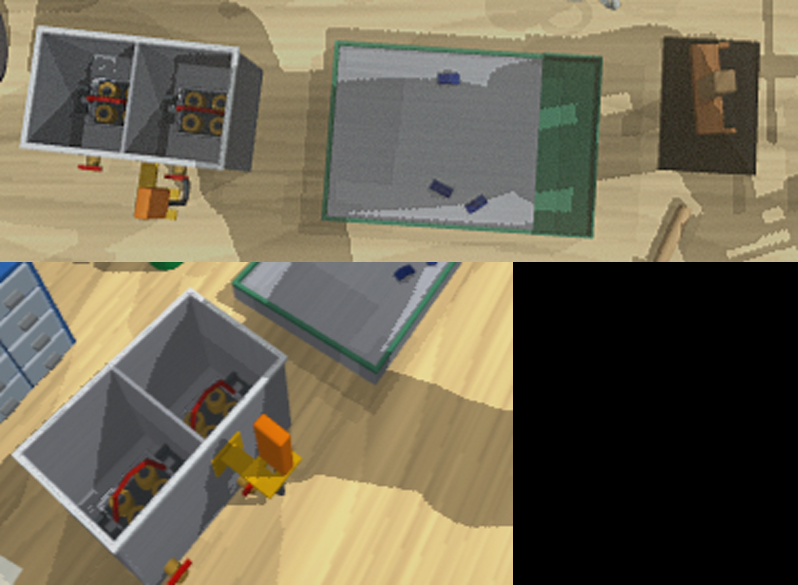

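```bash
cat > m1.py <<'E'
from h import *
t=ctrl.capture("top"); s=ctrl.capture("side")
np.set_printoptions(precision=4,suppress=True)
def quad(m):
    p=cv2.findNonZero(m); h=cv2.convexHull(p); e=3
    while True:
        q=cv2.approxPolyDP(h,e,True)
        if len(q)<=4: return q[:,0].astype(float)
        e+=1
# plate: loose green
H=hsv(t); g=((H[...,0]>55)&(H[...,0]<95)&(H[...,1]>45)).astype(np.uint8); z=np.zeros_like(g); z[155:265,245:395]=g[155:265,245:395]
q=quad(z); print("plate quad",q.tolist())
for p in q: print(p, onz(t,*p,0.038), onz(t,*p,0.05))
# tank rim in top view
I=t["img"].astype(int); r=((I.min(2)>165)&(I.max(2)-I.min(2)<30)).astype(np.uint8); z=np.zeros_like(r); z[150:232,105:230]=r[150:232,105:230]
n,l,st,ce=cv2.connectedComponentsWithStats(z); k=1+np.argmax(st[1:,4]); q=quad((l==k).astype(np.uint8)); print("tank",st[k],q.tolist())
P=np.array([onz(t,*p,0.175) for p in q]); print(P, [np.linalg.norm(P[i]-P[i-1]) for i in range(4)], P.mean(0))
# mat in top view
d=((I.max(2)<75)).astype(np.uint8); z=np.zeros_like(d); z[155:235,405:470]=d[155:235,405:470]; print("mat",cv2.minAreaRect(cv2.findNonZero(z)))
q=quad(z); P=np.array([onz(t,*p,0.004) for p in q]); print(q.tolist(),P,P.mean(0))
# chips
cm={}
for n,c in(("t",t),("s",s)):
    hh=hsv(c); m=((hh[...,0]>108)&(hh[...,0]<135)&(hh[...,1]>55)&(hh[...,2]<120)).astype(np.uint8); roi=(260,165,385,258) if n=="t" else (265,165,400,285)
    z=np.zeros_like(m); z[roi[1]:roi[3],roi[0]:roi[2]]=m[roi[1]:roi[3],roi[0]:roi[2]]
    for b in blobs(z,12): print("chip",n,b[0],b[1],onz(c,*b[1],0.0345))
# wood
for n,c,roi in(("t",t,(405,155,470,235)),("s",s,(335,115,410,170))):
    hh=hsv(c); m=((hh[...,0]<16)&(hh[...,1]>110)&(hh[...,2]>60)).astype(np.uint8); z=np.zeros_like(m); x0,y0,x1,y1=roi; z[y0:y1,x0:x1]=m[y0:y1,x0:x1]
    print("wood",n,[(int(b[0]),b[1].tolist(),b[2].tolist()) for b in blobs(z,6)])
a=cv2.resize(t["img"][155:240,400:475],(525,595),interpolation=cv2.INTER_CUBIC)
b=cv2.resize(s["img"][110:175,330:410],(270,220),interpolation=cv2.INTER_CUBIC)
im=np.zeros((595,795,3),np.uint8); im[:,:525]=a; im[:220,525:]=b
b2=cv2.resize(s["img"][300:400,220:320],(270,270),interpolation=cv2.INTER_CUBIC); im[225:495,525:]=b2
cv2.imwrite("pics/z2.png",im[...,::-1])
E
python3 m1.py
```

```text
plate quad [[386.0, 172.0], [381.0, 258.0], [253.0, 249.0], [260.0, 164.0]]
[386. 172.] [ 0.6124 -0.2454  0.038 ] [ 0.6106 -0.2434  0.05  ]
[381. 258.] [ 0.3778 -0.2274  0.038 ] [ 0.3783 -0.2256  0.05  ]
[253. 249.] [0.4037 0.1189 0.038 ] [0.4039 0.1174 0.05  ]
[260. 164.] [0.6364 0.1009 0.038 ] [0.6344 0.0996 0.05  ]
tank [109 157 104  68 598] [[212.0, 167.0], [192.0, 224.0], [109.0, 214.0], [118.0, 157.0]]
[[0.6064 0.2038 0.175 ]
 [0.4669 0.2505 0.175 ]
 [0.4922 0.4528 0.175 ]
 [0.6324 0.4353 0.175 ]] [np.float64(0.23294389211126137), np.float64(0.14706489963416738), np.float64(0.2039180197342905), np.float64(0.14129198839740054)] [0.5495 0.3356 0.175 ]
mat ((437.2990417480469, 195.1217041015625), (46.130332946777344, 63.28803634643555), 2.489553213119507)
[[460.0, 166.0], [459.0, 227.0], [413.0, 225.0], [416.0, 163.0]] [[ 0.6335 -0.4604  0.004 ]
 [ 0.4615 -0.4519  0.004 ]
 [ 0.4677 -0.3237  0.004 ]
 [ 0.6427 -0.3364  0.004 ]] [ 0.5514 -0.3931  0.004 ]
chip t 42 [313. 182.] [ 0.5862 -0.0448  0.0345]
chip t 47 [309.7 234.5] [ 0.4422 -0.035   0.0345]
chip t 44 [326.5 241.9] [ 0.4219 -0.0806  0.0345]
chip s 43 [307.9 211.5] [ 0.5875 -0.0381  0.0345]
chip s 35 [365.9 225.8] [ 0.4266 -0.0758  0.0345]
chip s 56 [352.3 234.9] [ 0.4447 -0.0304  0.0345]
wood t [(345, [436.8, 186.6], [429, 165, 22, 44])]
wood s [(348, [365.6, 147.1], [347, 135, 39, 23])]
```

View pics/z2.png

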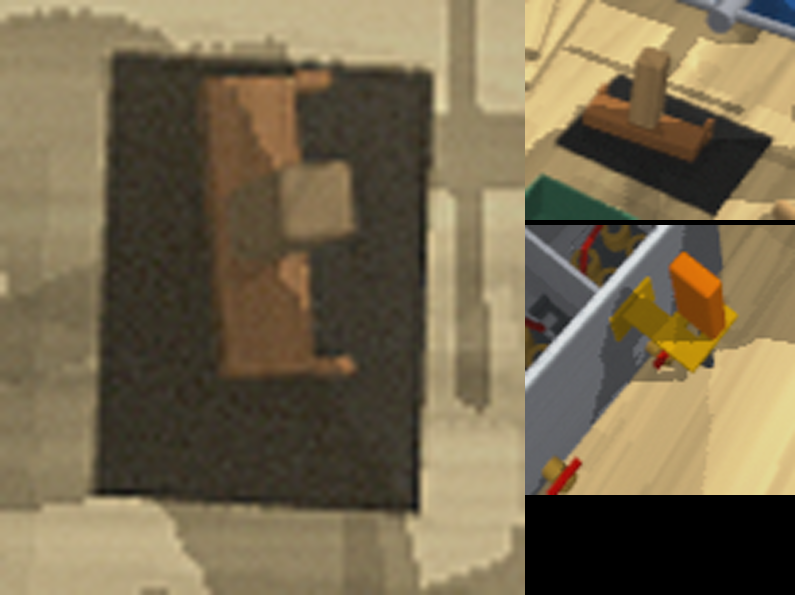

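```bash
cat > m2.py <<'E'
from h import *
np.set_printoptions(precision=4,suppress=True)
t=ctrl.capture("top"); s=ctrl.capture("side")
print("handle top", tri(ray(t,445.3,183.6),ray(s,367.9,124.8)), onz(t,445.3,183.6,.104))
a=onz(t,400+205/7,155+75/7,.026);b=onz(t,400+222/7,155+372/7,.026); print("block back edge",a,b,np.linalg.norm(a-b),np.degrees(np.arctan2(*(a-b)[1::-1])))
R=[(117.6,157.9),(214.3,167.4),(205.7,225),(109.5,215)]
P=np.array([onz(t,*p,.175) for p in R]); print("tank",P,[np.linalg.norm(P[i]-P[i-1]) for i in range(4)],P.mean(0))
# side plate corner and rim corner views (zoom px -> px)
S=lambda x,y:(140+x/1.9,230+(y-262)/1.9)
for n,p,z in(("plate near corner(-x,+y)",S(377,372),.038),("tank x- y-",S(285,357),.175),("tank x+ y-",S(192,292),.175),("tank x- y+",S(117,550),.175),("tank x+y+",S(16,456),.175)): print(n,p,onz(s,*p,z))
for c,n,roi in((t,"t",(155,225,195,255)),(s,"s",(265,300,305,350))):
    hh=hsv(c); m=((hh[...,0]>=6)&(hh[...,0]<17)&(hh[...,1]>170)).astype(np.uint8); z=np.zeros_like(m);x0,y0,x1,y1=roi;z[y0:y1,x0:x1]=m[y0:y1,x0:x1]
    print(n,[(int(b[0]),b[1].tolist(),b[2].tolist()) for b in blobs(z,5)])
a=t["img"][175:260,125:215]; cv2.imwrite("pics/z3.png",np.hstack([cv2.resize(a,None,fx=4.5,fy=4.5,interpolation=cv2.INTER_CUBIC),cv2.resize(s["img"][285:370,190:275+5],None,fx=4.4,fy=4.5,interpolation=cv2.INTER_CUBIC)])[...,::-1])
E
python3 m2.py
```

```text
handle top (array([ 0.5734, -0.3859,  0.1072]), np.float64(0.005135513084978583)) [ 0.5713 -0.3877  0.104 ]
block back edge [ 0.6312 -0.3679  0.026 ] [ 0.5131 -0.3714  0.026 ] 0.11816098272705614 1.6664627548824271
tank [[0.6302 0.4362 0.175 ]
 [0.6054 0.1982 0.175 ]
 [0.4644 0.2172 0.175 ]
 [0.4898 0.4515 0.175 ]] [np.float64(0.14124027491484387), np.float64(0.23934430752873598), np.float64(0.1423108783161431), np.float64(0.2357106923034178)] [0.5474 0.3258 0.175 ]
plate near corner(-x,+y) (338.42105263157896, 287.89473684210526) [0.4029 0.125  0.038 ]
tank x- y- (290.0, 280.0) [0.4667 0.2234 0.175 ]
tank x+ y- (241.05263157894737, 245.78947368421052) [0.6009 0.2087 0.175 ]
tank x- y+ (201.57894736842104, 381.57894736842104) [0.4907 0.454  0.175 ]
tank x+y+ (148.42105263157896, 332.10526315789474) [0.6294 0.4398 0.175 ]
t [(212, [171.9, 241.3], [164, 234, 17, 15])]
s [(420, [283.8, 325.5], [274, 310, 20, 32]), (9, [270.4, 347.3], [268, 346, 6, 4])]
```

View pics/z3.png

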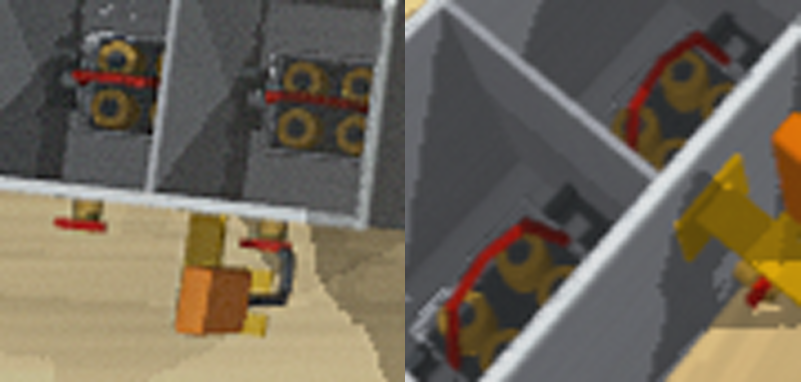

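```bash
cat >> h.py <<'E'
from scipy.spatial.transform import Rotation as Rn
def plan(p,yaw_deg):
    o=ctrl.get_obs(); R0=Rn.from_euler("xyz",o["eef_rot"]); R1=Rn.from_euler("xyz",[np.pi,0,np.radians(yaw_deg)])
    rv=np.degrees((R0.inv()*R1).as_rotvec())/30; d=R1.inv().apply(np.asarray(p)-o["eef_pos"])/0.2
    print("t",round(o["time_s"],1),"pos",o["eef_pos"].round(4),"w",round(o["width"],4),"F",o["ft_force"].round(1),"\n turn total",rv.round(3),"then shift total (new frame)",d.round(3))
E
python3 -c "
from h import *
plan([.572,-.385,.36],1.7)"
```

```text
t 0.4 pos [ 0.1744 -0.5741  0.4046] w 0.0933 F [ 0.  -0.7  0.1] 
 turn total [-0.    -0.     0.506] then shift total (new frame) [ 2.015 -0.886  0.223]
```

Emit:
send_rows(
  deltas=[
    [0,0,0,0,0,0.169,1],
    [0,0,0,0,0,0.169,1],
    [0,0,0,0,0,0.168,1],
    [0.08,-0.04,0.01,0,0,0,1],
    [0.144,-0.063,0.016,0,0,0,1],
    [0.144,-0.063,0.016,0,0,0,1],
    [0.144,-0.063,0.016,0,0,0,1],
    [0.144,-0.063,0.016,0,0,0,1],
    [0.144,-0.063,0.016,0,0,0,1],
    [0.144,-0.063,0.016,0,0,0,1],
    [0.144,-0.063,0.016,0,0,0,1],
    [0.144,-0.063,0.016,0,0,0,1],
    [0.144,-0.063,0.016,0,0,0,1],
    [0.144,-0.063,0.016,0,0,0,1],
    [0.144,-0.063,0.016,0,0,0,1],
    [0.144,-0.063,0.016,0,0,0,1],
    [0.144,-0.063,0.016,0,0,0,1],
    [0.13,-0.06,0.016,0,0,0,1],
    [0.04,-0.01,0.008,0,0,0,1],
  ],
)

```text
time_s: 1.98
eef_pos: [0.5961, -0.3728, 0.3555]
eef_rot: [-3.14, -0.001, 0.033]
ft_force: [0.4, 0.4, 0.5]
width: 0.0928
finger_force: 0.0
```

```bash
python3 - <<'E'
from h import *
plan([.572,-.385,.243],1.7)
t=ctrl.capture("top"); s=ctrl.capture("side")
print(ctrl.get_obs()["eef_rot"])
a=cv2.resize(t["img"][135:240,395:505],None,fx=3.6,fy=3.6,interpolation=cv2.INTER_CUBIC);b=cv2.resize(s["img"][60:165,320:430],None,fx=3.6,fy=3.6,interpolation=cv2.INTER_CUBIC)
cv2.imwrite("pics/g1.png",np.hstack([a,b])[...,::-1])
R=Rn.from_euler("xyz",ctrl.get_obs()["eef_rot"]).as_matrix(); p=ctrl.get_obs()["eef_pos"]
for y in(-.055,.055):
  q=p+R@np.array([0,y,.186]); print(q,proj(t,q),proj(s,q))
E
```

```text
t 2.0 pos [ 0.5961 -0.3728  0.3555] w 0.0928 F [0.4 0.4 0.5] 
 turn total [-0.003 -0.001  0.007] then shift total (new frame) [-0.122  0.057  0.563]
[-3.14081631e+00  9.91969376e-04  3.24312044e-02]
[ 0.59219688 -0.3194674   0.16938019] [425.07198233 172.01601033] [355.57530784 118.07762144]
[ 0.5957636  -0.42940953  0.16929479] [469.73199085 170.36132779] [370.34735433  99.08184578]
```

View pics/g1.png

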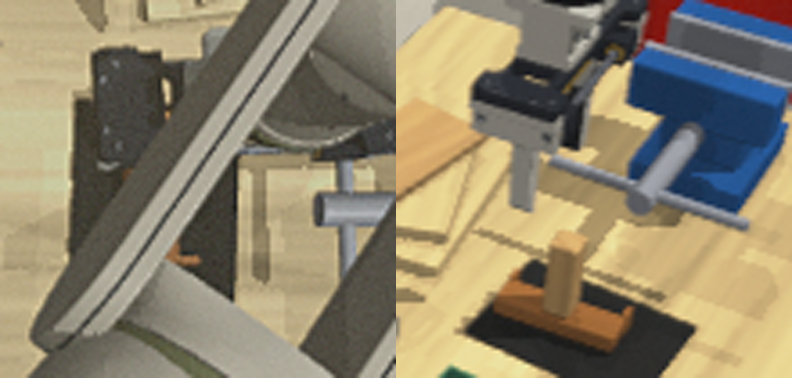

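Emit:
send_rows(
  deltas=[
    [-0.06,0.028,0,0,0,0,1],
    [-0.062,0.029,0.03,0,0,0,1],
    [0,0,0.08,0,0,0,1],
    [0,0,0.08,0,0,0,1],
    [0,0,0.08,0,0,0,1],
    [0,0,0.08,0,0,0,1],
    [0,0,0.08,0,0,0,1],
    [0,0,0.08,0,0,0,1],
    [0,0,0.04,0,0,0,1],
    [0,0,0.013,0,0,0,1],
    [0,0,0,0,0,0,1],
    [0,0,0,0,0,0,1],
  ],
)

```text
time_s: 3.08
eef_pos: [0.5685, -0.3887, 0.245]
eef_rot: [3.141, -0.001, 0.029]
ft_force: [0.3, -0.5, 1.1]
width: 0.0931
finger_force: 0.0
```

```bash
python3 - <<'E'
from h import *
plan([.572,-.385,.243],1.7)
s=ctrl.capture("side"); t=ctrl.capture("top")
print(onz(s,367.7,125.4,.104))
a=cv2.resize(t["img"][135:240,395:505],None,fx=3.6,fy=3.6,interpolation=cv2.INTER_CUBIC);b=cv2.resize(s["img"][60:165,320:430],None,fx=3.6,fy=3.6,interpolation=cv2.INTER_CUBIC)
cv2.imwrite("pics/g2.png",np.hstack([a,b])[...,::-1])
E
```

```text
t 3.1 pos [ 0.5685 -0.3887  0.245 ] w 0.0931 F [ 0.3 -0.5  1.1] 
 turn total [ 0.002 -0.002 -0.001] then shift total (new frame) [ 0.018 -0.018  0.01 ]
[ 0.57648326 -0.38585597  0.104     ]
```

View pics/g2.png

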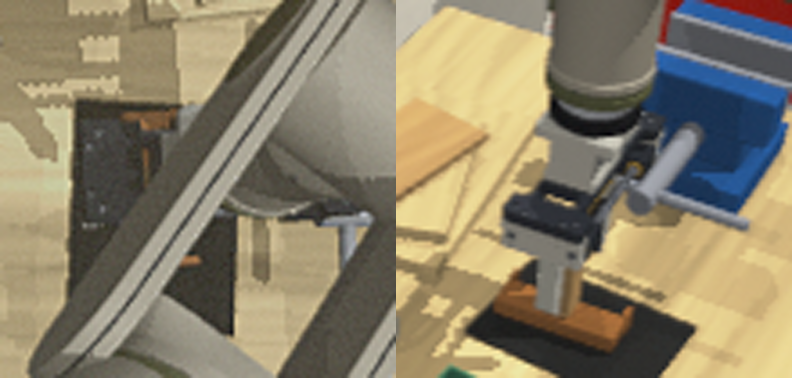

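Emit:
send_rows(
  deltas=[
    [0.02,-0.01,0.01,0,0,0,1],
    [0,0,0,0,0,0,1],
    [0,0,0,0,0,0,0],
    [0,0,0,0,0,0,0],
    [0,0,0,0,0,0,0],
    [0,0,0,0,0,0,0],
    [0,0,0,0,0,0,0],
    [0,0,0,0,0,0,0],
    [0,0,0,0,0,0,0],
    [0,0,0,0,0,0,0],
    [0,0,-0.05,0,0,0,0],
    [0,0,-0.1,0,0,0,0],
    [0,0,-0.1,0,0,0,0],
    [0,0,-0.1,0,0,0,0],
    [0,0,-0.1,0,0,0,0],
  ],
)

```text
time_s: 4.43
eef_pos: [0.5727, -0.3856, 0.333]
eef_rot: [-3.141, 0.0, 0.03]
ft_force: [-0.1, 0.8, -2.4]
width: 0.0279
finger_force: 30.0
```

```bash
python3 - <<'E'
from h import *
np.set_printoptions(precision=4,suppress=True)
plan([.572,-.385,.343],-4.4)
s=ctrl.capture("side"); t=ctrl.capture("top"); o=ctrl.get_obs(); print(o["eef_rot"],o["finger_force"])
# predicted scraper points: origin grip at TCP+167
R=Rn.from_euler("xyz",o["eef_rot"]).as_matrix(); p=o["eef_pos"]+R@[0,0,.167]; print("grip",p)
for q in([.06,.018,-.072],[.06,-.032,-.05],[-.06,-.032,-.05],[-.06,.018,-.072]): # world-ish scraper axes: tool x, -tool y
    w=p+R@np.array([q[0],-q[1],-q[2]]); print(q,proj(s,w))
b=cv2.resize(s["img"][60:190,320:430],None,fx=4.5,fy=4.5,interpolation=cv2.INTER_CUBIC)
cv2.imwrite("pics/g3.png",b[...,::-1])
E
```

```text
t 4.4 pos [ 0.5727 -0.3856  0.333 ] w 0.0279 F [-0.1  0.8 -2.4] 
 turn total [-0.001  0.001  0.204] then shift total (new frame) [-0.004 -0.003 -0.05 ]
[ 3.1367 -0.0059  0.0299] 29.96579200029373
grip [ 0.5749 -0.3873  0.1701]
[0.06, 0.018, -0.072] [348.6324 123.9731]
[0.06, -0.032, -0.05] [355.7965 110.016 ]
[-0.06, -0.032, -0.05] [390.4933 121.4339]
[-0.06, 0.018, -0.072] [383.4598 135.9485]
```

View pics/g3.png

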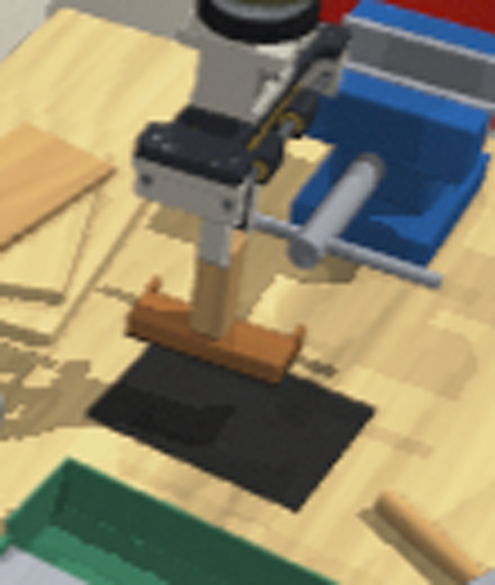

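```bash
python3 - <<'E'
from h import *
np.set_printoptions(precision=4,suppress=True)
s=ctrl.capture("side");o=ctrl.get_obs();print(o["eef_pos"],o["eef_rot"],o["width"])
for u,v in((348.9,134),(382.2,144.9),(380.5,142),(367.3,118.2)):
    a,d=ray(s,u,v); k=(-.369-a[1])/d[1]; print((u,v),a+d*k)
R=Rn.from_euler("xyz",o["eef_rot"]).as_matrix()
for q in([0,-.02,.186],[.0,-.018,.239],[.06,-.018,.239],[-.06,-.018,.239]): print(proj(s,o["eef_pos"]+R@np.array(q)))
E
```

```text
[ 0.5735 -0.3862  0.3344] [ 3.1387 -0.0036  0.0298] 0.027494544856543235
(348.9, 134) [ 0.6313 -0.369   0.058 ]
(382.2, 144.9) [ 0.5129 -0.369   0.0638]
(380.5, 142) [ 0.5201 -0.369   0.0726]
(367.3, 118.2) [ 0.5745 -0.369   0.1437]
[367.4382 117.4396]
[365.8671 130.7715]
[348.7387 124.903 ]
[383.5385 136.826 ]
```

Emit:
send_rows(
  deltas=[
    [0,0,0.08,0,0,0,0],
    [0,0,0.08,0,0,0,0],
    [0,0,0.06,0,0,0,0],
    [0,0,0.03,0,0,0,0],
    [0,0,0,0,0,0,0],
    [0,0,0,0,0,0,0],
  ],
)

```text
time_s: 5.08
eef_pos: [0.5726, -0.3855, 0.2804]
eef_rot: [-3.14, 0.001, 0.03]
ft_force: [-0.6, 0.2, -2.2]
width: 0.0276
finger_force: 30.0
```

Emit:
send_rows(
  deltas=[
    [0,0,0.01,0,0,0,0],
    [0,0,0,0,0,0,0],
  ],
)

```text
time_s: 5.25
eef_pos: [0.5729, -0.3856, 0.2791]
eef_rot: [-3.141, 0.0, 0.03]
ft_force: [-0.2, 0.2, -2.1]
width: 0.0276
finger_force: 30.0
```

Emit:
send_rows(
  deltas=[
    [0,0,0.01,0,0,0,0],
    [0,0,0.01,0,0,0,0],
    [0,0,0,0,0,0,0],
  ],
)

```text
time_s: 5.5
eef_pos: [0.5731, -0.3858, 0.2789]
eef_rot: [3.141, -0.001, 0.03]
ft_force: [-7.2, 6.0, 15.4]
width: 0.0276
finger_force: 30.0
```

Emit:
send_rows(
  deltas=[
    [0,0,0.01,0,0,0,0],
    [0,0,0,0,0,0,0],
  ],
)

```text
time_s: 5.67
eef_pos: [0.5732, -0.3861, 0.2788]
eef_rot: [3.139, -0.002, 0.03]
ft_force: [-11.6, 7.1, 26.2]
width: 0.0279
finger_force: 30.0
```

Emit:
send_rows(
  deltas=[
    [0,0,0.01,0,0,0,0],
    [0,0,0,0,0,0,0],
  ],
)

```text
time_s: 5.83
eef_pos: [0.5736, -0.3862, 0.2785]
eef_rot: [3.138, -0.004, 0.03]
ft_force: [-12.8, 9.2, 31.4]
width: 0.0277
finger_force: 30.1
```

Emit:
send_rows(
  deltas=[
    [0,0,-0.02,0,0,0,0],
    [0,0,0,0,0,0,1],
    [0,0,0,0,0,0,1],
    [0,0,0,0,0,0,1],
    [0,0,0,0,0,0,1],
    [0,0,0,0,0,0,1],
    [0,0,0,0,0,0,1],
    [0,0,0,0,0,0,1],
    [0,0,0,0,0,0,1],
    [0,0,0,0,0,0,1],
    [0,0,0,0,0,0,1],
  ],
)

```text
time_s: 6.75
eef_pos: [0.5729, -0.3858, 0.2757]
eef_rot: [-3.142, 0.0, 0.03]
ft_force: [0.5, 0.4, -0.2]
width: 0.0893
finger_force: 0.0
```

Emit:
send_rows(
  deltas=[
    [0,0,0.06,0,0,0,1],
    [0,0,0.06,0,0,0,1],
    [0,0,0.04,0,0,0,1],
    [0,0,0,0,0,0,1],
    [0,0,0,0,0,0,1],
    [0,0,0,0,0,0,1],
  ],
)

```text
time_s: 7.25
eef_pos: [0.5729, -0.3857, 0.2435]
eef_rot: [-3.141, 0.0, 0.03]
ft_force: [1.0, -0.5, -0.1]
width: 0.0929
finger_force: 0.0
```

Emit:
send_rows(
  deltas=[
    [0,0,0,0,0,0,0],
    [0,0,0,0,0,0,0],
    [0,0,0,0,0,0,0],
    [0,0,0,0,0,0,0],
    [0,0,0,0,0,0,0],
    [0,0,0,0,0,0,0],
    [0,0,0,0,0,0,0],
    [0,0,0,0,0,0,0],
    [0,0,0,0,0,0,0],
    [0,0,0,0,0,0,0],
    [0,0,0,0,0,0,0],
    [0,0,0,0,0,0,0],
    [0,0,0,0,0,0,0],
    [0,0,0,0,0,0,0],
  ],
)

```text
time_s: 8.42
eef_pos: [0.5729, -0.3857, 0.2437]
eef_rot: [-3.142, 0.0, 0.03]
ft_force: [0.8, -0.5, -0.5]
width: 0.0278
finger_force: 30.0
```

```bash
cat > plate.py <<'E'
from h import *
PC=np.array([.510,-.024]); PY=np.radians(-4.4)
ex=np.array([np.cos(PY),np.sin(PY)]); ey=np.array([-np.sin(PY),np.cos(PY)])
def p2w(a,b): return PC+a*ex+b*ey
def w2p(w): d=np.asarray(w)[:2]-PC; return np.array([d@ex,d@ey])
def chips():
    out={}
    for n,roi in(("top",(250,160,392,262)),("side",(265,160,405,290))):
        c=ctrl.capture(n); hh=hsv(c); m=((hh[...,0]>108)&(hh[...,0]<135)&(hh[...,1]>55)&(hh[...,2]<120)).astype(np.uint8); z=np.zeros_like(m); x0,y0,x1,y1=roi; z[y0:y1,x0:x1]=m[y0:y1,x0:x1]
        for b in blobs(z,10): print(n,int(b[0]),b[1],"plate mm",(1e3*w2p(onz(c,*b[1],.0345)+np.array([0,.0025 if n=="top" else -.0025,0]))).round())
E
python3 -c "
from plate import *
chips()
for x in(.05,-.05): print(p2w(x,.085),p2w(x,-.14))
plan([*p2w(.03,.09),.36],-4.4)
"
```

```text
top 28 [311.9 182.4] plate mm [76. -9.]
top 46 [309.5 234.3] plate mm [-66. -13.]
top 47 [326.5 241.8] plate mm [-83. -61.]
side 35 [307.5 211.9] plate mm [79. -9.]
side 29 [365.7 225.9] plate mm [-79. -60.]
side 51 [352.  235.3] plate mm [-64. -12.]
[0.56637376 0.05691353] [ 0.54911197 -0.16742334]
[0.46666848 0.06458544] [ 0.4494067  -0.15975143]
t 8.5 pos [ 0.5729 -0.3857  0.2437] w 0.0279 F [-1.   1.  -0.5] 
 turn total [-0.     0.     0.204] then shift total (new frame) [-0.302 -2.229 -0.581]
```

Emit:
send_rows(
  deltas=[
    [0,0,-0.05,0,0,0,0],
    [0,0,-0.13,0,0,0,0],
    [0,0,-0.14,0,0,0,0],
    [0,0,-0.14,0,0,0.204,0],
    [-0.01,-0.07,-0.121,0,0,0,0],
    [-0.014,-0.139,0,0,0,0,0],
    [-0.014,-0.139,0,0,0,0,0],
    [-0.014,-0.139,0,0,0,0,0],
    [-0.014,-0.139,0,0,0,0,0],
    [-0.014,-0.139,0,0,0,0,0],
    [-0.014,-0.139,0,0,0,0,0],
    [-0.014,-0.139,0,0,0,0,0],
    [-0.014,-0.139,0,0,0,0,0],
    [-0.014,-0.139,0,0,0,0,0],
    [-0.014,-0.139,0,0,0,0,0],
    [-0.014,-0.139,0,0,0,0,0],
    [-0.014,-0.139,0,0,0,0,0],
    [-0.014,-0.139,0,0,0,0,0],
    [-0.014,-0.139,0,0,0,0,0],
    [-0.02,-0.13,0,0,0,0,0],
  ],
)

```text
time_s: 10.18
eef_pos: [0.5605, 0.0472, 0.3606]
eef_rot: [-3.141, -0.0, -0.077]
ft_force: [0.6, 0.1, -1.9]
width: 0.028
finger_force: 30.0
```

```bash
python3 - <<'E'
from plate import *
plan([*p2w(.045,.09),.271],-4.4)
print(w2p(ctrl.get_obs()["eef_pos"]))
t=ctrl.capture("top"); s=ctrl.capture("side")
a=cv2.resize(t["img"][130:270,235:400],None,fx=2.4,fy=2.4,interpolation=cv2.INTER_CUBIC);b=cv2.resize(s["img"][110:300,240:410],None,fx=2.3,fy=2.3,interpolation=cv2.INTER_CUBIC)
im=np.zeros((437,790,3),np.uint8); im[:336,:396]=a; im[:437,396:787]=b[:437,:391]; cv2.imwrite("pics/g4.png",im[...,::-1])
E
```

```text
t 10.2 pos [0.5605 0.0472 0.3606] w 0.028 F [ 0.6  0.1 -1.9] 
 turn total [-0.    -0.001  0.   ] then shift total (new frame) [ 0.    -0.076  0.448]
[0.0449222  0.07486669]
```

View pics/g4.png

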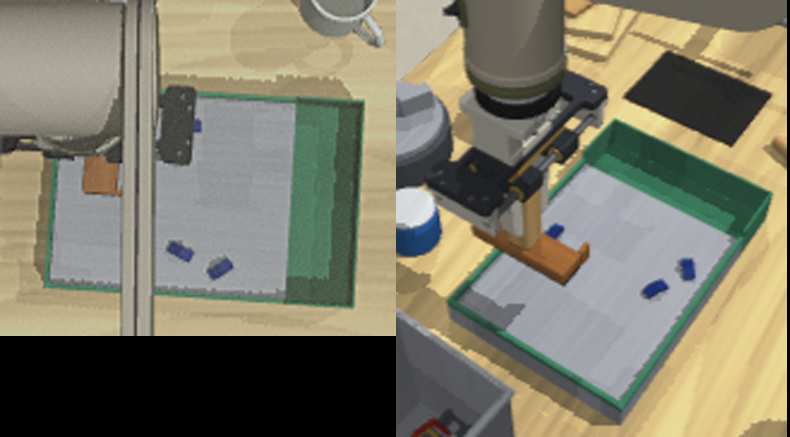

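Emit:
send_rows(
  deltas=[
    [0,0,0.1,0,0,0,0],
    [0,0,0.1,0,0,0,0],
    [0,0,0.1,0,0,0,0],
    [0,0,0.08,0,0,0,0],
    [0,0,0.04,0,0,0,0],
    [0,0,0.02,0,0,0,0],
    [0,0,0.005,0,0,0,0],
    [0,0,0,0,0,0,0],
    [0,0,0,0,0,0,0],
  ],
)

```text
time_s: 11.03
eef_pos: [0.5614, 0.0455, 0.2723]
eef_rot: [-3.142, -0.002, -0.077]
ft_force: [-0.6, -0.2, -1.9]
width: 0.0282
finger_force: 30.0
```

```bash
python3 - <<'E'
from plate import *
plan([*p2w(.045,-.145),.271],-4.4)
o=ctrl.get_obs(); R=Rn.from_euler("xyz",o["eef_rot"]).as_matrix()
s=ctrl.capture("side"); foot=o["eef_pos"]+R@[0,0,.2397]; print("foot",foot)
H=hsv(s); m=((H[...,0]<16)&(H[...,1]>110)&(H[...,2]>60)).astype(np.uint8); z=np.zeros_like(m); z[190:260,260:345]=m[190:260,260:345]
for q in([.06,-.018,.2397],[-.06,-.018,.2397]): print(proj(s,o["eef_pos"]+R@np.array(q)))
p=cv2.findNonZero(z)[:,0]; print(len(p),"left",p[p[:,0].argmin()],"right",p[p[:,0].argmax()],"low",p[p[:,1].argmax()])
E
```

```text
t 11.0 pos [0.5614 0.0455 0.2723] w 0.0282 F [-0.6 -0.2 -1.9] 
 turn total [-0.    -0.004 -0.001] then shift total (new frame) [-0.005  1.091  0.007]
foot [0.56189689 0.04547446 0.03261265]
[277.64594202 230.98622105]
[314.2904684  253.01537292]
355 left [288 235] right [323 235] low [313 251]
```

Emit:
send_rows(
  deltas=[
    [0,0,0.007,0,0,0,0],
    [0,0.02,0,0,0,0,0],
    [0,0.04,0,0,0,0,0],
    [0,0.06,0,0,0,0,0],
    [0,0.06,0,0,0,0,0],
    [0,0.06,0,0,0,0,0],
    [0,0.06,0,0,0,0,0],
    [0,0.06,0,0,0,0,0],
    [0,0.06,0,0,0,0,0],
    [0,0.06,0,0,0,0,0],
    [0,0.06,0,0,0,0,0],
    [0,0.06,0,0,0,0,0],
    [0,0.06,0,0,0,0,0],
    [0,0.06,0,0,0,0,0],
    [0,0.06,0,0,0,0,0],
    [0,0.06,0,0,0,0,0],
    [0,0.06,0,0,0,0,0],
    [0,0.06,0,0,0,0,0],
    [0,0.06,0,0,0,0,0],
    [0,0.06,0,0,0,0,0],
  ],
)

```text
time_s: 12.75
eef_pos: [0.5442, -0.1708, 0.2697]
eef_rot: [-3.141, -0.0, -0.077]
ft_force: [0.3, 2.1, 1.7]
width: 0.0278
finger_force: 30.0
```

Emit:
send_rows(
  deltas=[
    [0,0.04,0,0,0,0,0],
    [0,0.01,0,0,0,0,0],
    [0,0,0,0,0,0,0],
    [0,0,0,0,0,0,0],
    [0,0,-0.05,0,0,0,0],
    [0,0,-0.1,0,0,0,0],
    [0,0,-0.1,0,0,0,0],
    [0,0,-0.1,0,0,0,0],
    [0,0,-0.05,0,0,0,0],
  ],
)

```text
time_s: 13.5
eef_pos: [0.5441, -0.1791, 0.3529]
eef_rot: [3.141, -0.003, -0.076]
ft_force: [0.2, -0.1, -0.8]
width: 0.028
finger_force: 30.0
```

```bash
python3 - <<'E'
from plate import *
chips()
plan([*p2w(-.045,.075),.36],-4.4)
E
```

```text
top 48 [309.7 234.4] plate mm [-67. -14.]
side 19 [339.2 182.7] plate mm [  66. -153.]
side 43 [366.2 226.8] plate mm [-81. -58.]
side 55 [352.1 235.1] plate mm [-64. -13.]
t 13.6 pos [ 0.5443 -0.1794  0.3524] w 0.0281 F [ 0.9 -0.4 -2.9] 
 turn total [ 0.002 -0.009  0.001] then shift total (new frame) [-0.456 -1.137 -0.038]
```

Emit:
send_rows(
  deltas=[
    [-0.026,-0.067,0,0,0,0,0],
    [-0.05,-0.126,0,0,0,0,0],
    [-0.05,-0.126,0,0,0,0,0],
    [-0.05,-0.126,0,0,0,0,0],
    [-0.05,-0.126,0,0,0,0,0],
    [-0.05,-0.126,0,0,0,0,0],
    [-0.05,-0.126,0,0,0,0,0],
    [-0.05,-0.126,0,0,0,0,0],
    [-0.05,-0.126,0,0,0,0,0],
    [-0.03,-0.062,0,0,0,0,0],
    [0,0,0,0,0,0,0],
    [0,0,0.08,0,0,0,0],
    [0,0,0.1,0,0,0,0],
    [0,0,0.1,0,0,0,0],
    [0,0,0.08,0,0,0,0],
    [0,0,0.03,0,0,0,0],
    [0,0,0,0,0,0,0],
    [0,0,0,0,0,0,0],
  ],
)

```text
time_s: 15.1
eef_pos: [0.4696, 0.0538, 0.2707]
eef_rot: [3.141, 0.002, -0.077]
ft_force: [-0.7, 0.4, -2.7]
width: 0.0277
finger_force: 30.0
```

```bash
python3 - <<'E'
from plate import *
chips()
plan([*p2w(-.045,-.145),.2702],-4.4); print(w2p(ctrl.get_obs()["eef_pos"]))
E
```

```text
top 43 [370.1 187.7] plate mm [  73. -170.]
top 44 [326.4 241.8] plate mm [-83. -60.]
side 29 [365.7 226. ] plate mm [-79. -60.]
side 49 [351.8 235.4] plate mm [-64. -12.]
t 15.2 pos [0.4699 0.0539 0.2713] w 0.0279 F [-0.7  0.7 -1.5] 
 turn total [ 0.     0.001 -0.001] then shift total (new frame) [0.005 1.098 0.006]
[-0.04594094  0.0745836 ]
```

Emit:
send_rows(
  deltas=[
    [-0.007,0,0.004,0,0,0,0],
    [0,0.02,0,0,0,0,0],
    [0,0.04,0,0,0,0,0],
    [0,0.06,0,0,0,0,0],
    [0,0.06,0,0,0,0,0],
    [0,0.06,0,0,0,0,0],
    [0,0.06,0,0,0,0,0],
    [0,0.06,0,0,0,0,0],
    [0,0.06,0,0,0,0,0],
    [0,0.06,0,0,0,0,0],
    [0,0.06,0,0,0,0,0],
    [0,0.06,0,0,0,0,0],
    [0,0.06,0,0,0,0,0],
    [0,0.06,0,0,0,0,0],
    [0,0.06,0,0,0,0,0],
    [0,0.06,0,0,0,0,0],
    [0,0.06,0,0,0,0,0],
    [0,0.06,0,0,0,0,0],
    [0,0.06,0,0,0,0,0],
    [0,0.06,0,0,0,0,0],
  ],
)

```text
time_s: 16.87
eef_pos: [0.4519, -0.1624, 0.2708]
eef_rot: [3.142, -0.0, -0.077]
ft_force: [-0.1, 0.2, -2.3]
width: 0.0279
finger_force: 30.0
```

Emit:
send_rows(
  deltas=[
    [0,0.04,0,0,0,0,0],
    [0,0.01,0,0,0,0,0],
    [0,0,0,0,0,0,0],
    [0,0,0,0,0,0,0],
    [0,0,-0.05,0,0,0,0],
    [0,0,-0.1,0,0,0,0],
    [0,0,-0.1,0,0,0,0],
    [0,0,-0.1,0,0,0,0],
    [0,0,-0.05,0,0,0,0],
    [0,0,0,0,0,0,0],
  ],
)

```text
time_s: 17.7
eef_pos: [0.4522, -0.1711, 0.3543]
eef_rot: [3.14, -0.005, -0.076]
ft_force: [-0.1, 0.7, -1.7]
width: 0.0278
finger_force: 30.0
```

```bash
python3 - <<'E'
from plate import *
chips()
plan([.552,-.391,.36],-3.3)
s=ctrl.capture("side");t=ctrl.capture("top")
a=cv2.resize(t["img"][130:270,235:400],None,fx=2.4,fy=2.4,interpolation=cv2.INTER_CUBIC);b=cv2.resize(s["img"][110:300,240:410],None,fx=2.3,fy=2.3,interpolation=cv2.INTER_CUBIC)
im=np.zeros((437,790,3),np.uint8); im[:336,:396]=a; im[:437,396:787]=b[:437,:391]; cv2.imwrite("pics/g5.png",im[...,::-1])
E
```

```text
side 19 [339.2 182.7] plate mm [  66. -153.]
side 12 [374.8 205.2] plate mm [ -63. -138.]
side 15 [381.3 208.5] plate mm [ -84. -138.]
t 17.8 pos [ 0.4513 -0.1709  0.3507] w 0.0279 F [-0.2  0.7 -2.8] 
 turn total [ 0.    -0.001 -0.036] then shift total (new frame) [ 0.566  1.07  -0.046]
```

View pics/g5.png

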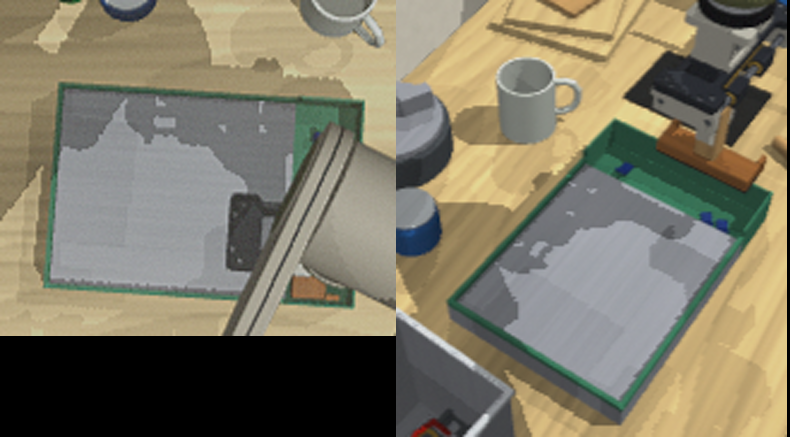

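Emit:
send_rows(
  deltas=[
    [0.03,0.06,-0.02,0,0,-0.036,0],
    [0.063,0.119,0,0,0,0,0],
    [0.063,0.119,0,0,0,0,0],
    [0.063,0.119,0,0,0,0,0],
    [0.063,0.119,0,0,0,0,0],
    [0.063,0.119,0,0,0,0,0],
    [0.063,0.119,0,0,0,0,0],
    [0.063,0.119,0,0,0,0,0],
    [0.063,0.119,0,0,0,0,0],
    [0.032,0.058,0,0,0,0,0],
    [0,0,0,0,0,0,0],
    [0,0,0.1,0,0,0,0],
    [0,0,0.12,0,0,0,0],
    [0,0,0.12,0,0,0,0],
    [0,0,0.1,0,0,0,0],
    [0,0,0.08,0,0,0,0],
    [0,0,0.02,0,0,0,0],
    [0,0,0,0,0,0,0],
    [0,0,0,0,0,0,0],
  ],
)

```text
time_s: 19.48
eef_pos: [0.5513, -0.3906, 0.246]
eef_rot: [-3.14, 0.001, -0.058]
ft_force: [-0.3, 1.1, -1.9]
width: 0.0279
finger_force: 30.0
```

```bash
python3 - <<'E'
from h import *
plan([.552,-.390,.2437],-3.3)
E
```

```text
t 19.5 pos [ 0.5513 -0.3906  0.246 ] w 0.0279 F [-0.3  1.1 -1.9] 
 turn total [-0.002  0.003 -0.   ] then shift total (new frame) [ 0.003 -0.003  0.012]
```

Lower 2 mm, open, rise.

Emit:
send_rows(
  deltas=[
    [0,0,0.008,0,0,0,0],
    [0,0,0.004,0,0,0,0],
    [0,0,0,0,0,0,0],
    [0,0,0,0,0,0,1],
    [0,0,0,0,0,0,1],
    [0,0,0,0,0,0,1],
    [0,0,0,0,0,0,1],
    [0,0,0,0,0,0,1],
    [0,0,0,0,0,0,1],
    [0,0,0,0,0,0,1],
    [0,0,0,0,0,0,1],
    [0,0,0,0,0,0,1],
    [0,0,-0.05,0,0,0,1],
    [0,0,-0.1,0,0,0,1],
    [0,0,-0.15,0,0,0,1],
    [0,0,-0.15,0,0,0,1],
    [0,0,-0.15,0,0,0,1],
    [0,0,-0.15,0,0,0,1],
    [0,0,-0.1,0,0,0,1],
    [0,0,0,0,0,0,1],
  ],
)

```text
time_s: 21.15
eef_pos: [0.5523, -0.392, 0.4224]
eef_rot: [3.135, -0.008, -0.058]
ft_force: [0.9, 0.0, 1.0]
width: 0.093
finger_force: 0.0
```

```bash
python3 - <<'E'
from plate import *
np.set_printoptions(precision=4,suppress=True)
t=ctrl.capture("top"); s=ctrl.capture("side")
# hook handle: orange pixel extremes in both views; tank axes
for c,n,roi in((t,"t",(155,225,200,260)),(s,"s",(265,300,310,360))):
    hh=hsv(c); m=((hh[...,0]>=6)&(hh[...,0]<17)&(hh[...,1]>170)).astype(np.uint8); z=np.zeros_like(m);x0,y0,x1,y1=roi;z[y0:y1,x0:x1]=m[y0:y1,x0:x1]
    n1,l,st,ce=cv2.connectedComponentsWithStats(z); k=1+st[1:,4].argmax(); p=np.argwhere(l==k)[:,::-1]
    h=cv2.approxPolyDP(cv2.convexHull(p.astype(np.int32)),1.2,True)[:,0]; print(n,st[k],ce[k],h.tolist())
a=cv2.resize(t["img"][225:255,158:192],(400,352),interpolation=cv2.INTER_NEAREST);b=cv2.resize(s["img"][300:370,255:315],(400,467),interpolation=cv2.INTER_NEAREST)
c=cv2.resize(s["img"][110:180,320:410],(400,300),interpolation=cv2.INTER_CUBIC)
im=np.zeros((600,800,3),np.uint8); im[:352,:400]=a; im[:467,400:]=b; im[352:600,:400]=c[:248]; cv2.imwrite("pics/g6.png",im[...,::-1])
E
```

```text
t [164 234  17  15 188] [171.4415 241.266 ] [[180, 236], [179, 245], [177, 248], [164, 248], [166, 234]]
s [273 310  21  32 419] [283.6563 325.5131] [[290, 341], [285, 339], [277, 332], [273, 315], [278, 310], [292, 321], [293, 337]]
```

View pics/g6.png

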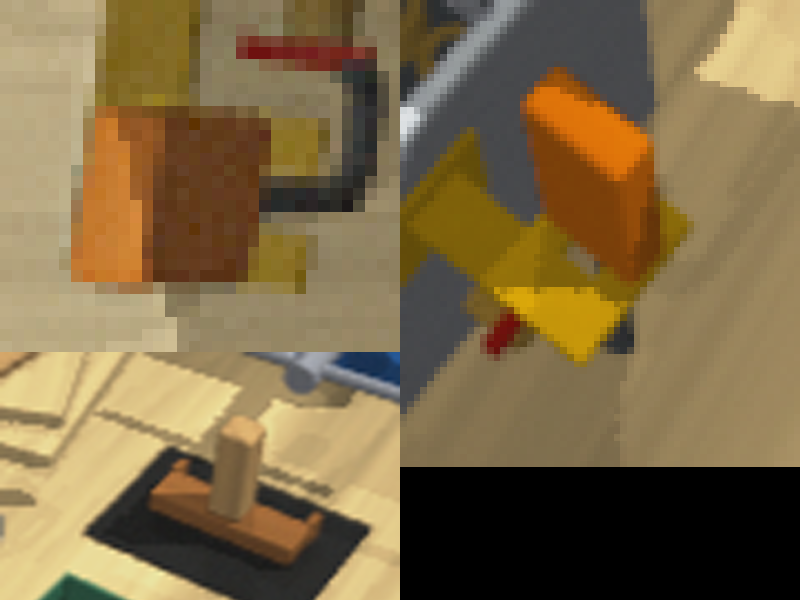

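```bash
python3 - <<'E'
from plate import *
np.set_printoptions(precision=4,suppress=True)
t=ctrl.capture("top"); s=ctrl.capture("side")
p,e=tri(ray(t,168.4,241.6),ray(s,283.2,318.3)); print("hook handle top",p,e)
q=p-[0,0,.08]; print("proj bottom",proj(t,q),proj(s,q))
TC=np.array([.547,.3287]); 
for yaw in(-6.2,-6.8):
    a=np.radians(yaw); ex=np.array([np.cos(a),np.sin(a)]); ey=np.array([-ex[1],ex[0]])
    print(yaw,"fork in tank axes",(p[:2]-TC)@ex,(p[:2]-TC)@ey, "expect x=-.119")
    for sgn in(-1,1): print("bay",sgn,TC+sgn*.057*ey)
# tank yaw from rim edges (top,side)
# bails: red centroid & ends in each
for c,n,rois in((t,"t",((135,180,165,205),(175,180,215,205))),(s,"s",((235,285,280,325),(195,325,230,372)))):
    hh=hsv(c); m=(((hh[...,0]<6)|(hh[...,0]>174))&(hh[...,1]>140)&(hh[...,2]>60)).astype(np.uint8)
    for x0,y0,x1,y1 in rois:
        z=np.zeros_like(m); z[y0:y1,x0:x1]=m[y0:y1,x0:x1]; pp=np.argwhere(z)[:,::-1]
        top=pp[pp[:,1]<=pp[:,1].min()+1].mean(0); print(n,len(pp),pp.mean(0),"L",pp[pp[:,0].argmin()],"R",pp[pp[:,0].argmax()],"topmost",top)
E
```

```text
hook handle top [0.4265 0.3014 0.196 ] 0.00405530365570202
proj bottom [177.6346 240.848 ] [286.964  334.9244]
-6.2 fork in tank axes -0.11685881470100405 -0.0401803608608946 expect x=-.119
bay -1 [0.5408 0.272 ]
bay 1 [0.5532 0.3854]
-6.8 fork in tank axes -0.11643164719340036 -0.04140187802584393 expect x=-.119
bay -1 [0.5403 0.2721]
bay 1 [0.5537 0.3853]
t 38 [149.5789 191.8947] L [141 191] R [158 192] topmost [145.6667 190.9167]
t 26 [194.5385 197.    ] L [184 196] R [206 199] topmost [192.15 196.6 ]
s 79 [249.0506 301.8481] L [240 312] R [263 298] topmost [256.   292.75]
s 121 [208.595  345.7273] L [199 352] R [226 337] topmost [217.3636 334.7273]
```

```bash
python3 - <<'E'
from plate import *
np.set_printoptions(precision=4,suppress=True)
t=ctrl.capture("top"); s=ctrl.capture("side")
a=np.radians(-6.2); ey=np.array([-np.sin(a),np.cos(a)]); TC=np.array([.547,.3287])
for sg in(-1,1):
    for dy,dz in((-.022,-.012),(0,-.002),(.022,-.012)):
        w=[*(TC+(sg*.057+dy)*ey),.113+dz]; print(sg,dy,proj(t,w),proj(s,w))
plan([.4265,.3014,.45],-6.2)
E
```

```text
-1 -0.022 [199.8331 197.5146] [257.2988 290.9137]
-1 0 [190.4486 196.2739] [249.6195 296.437 ]
-1 0.022 [183.0479 195.7778] [243.0064 306.3915]
1 -0.022 [156.3723 193.0177] [218.4135 333.024 ]
1 0 [146.6429 191.7416] [209.0512 340.136 ]
1 0.022 [139.6224 191.2847] [201.6531 351.1745]
t 21.4 pos [ 0.5513 -0.3912  0.4121] w 0.0928 F [0.8 0.7 0.7] 
 turn total [-0.004  0.006  0.096] then shift total (new frame) [-0.994 -3.375 -0.19 ]
```

Emit:
send_rows(
  deltas=[
    [-0.02,-0.08,-0.04,0,0,0.096,1],
    [-0.05,-0.165,-0.04,0,0,0,1],
    [-0.05,-0.17,-0.04,0,0,0,1],
    [-0.05,-0.17,-0.04,0,0,0,1],
    [-0.05,-0.17,-0.03,0,0,0,1],
    [-0.05,-0.17,0,0,0,0,1],
    [-0.05,-0.17,0,0,0,0,1],
    [-0.05,-0.17,0,0,0,0,1],
    [-0.05,-0.17,0,0,0,0,1],
    [-0.05,-0.17,0,0,0,0,1],
    [-0.05,-0.17,0,0,0,0,1],
    [-0.05,-0.17,0,0,0,0,1],
    [-0.05,-0.17,0,0,0,0,1],
    [-0.05,-0.17,0,0,0,0,1],
    [-0.05,-0.17,0,0,0,0,1],
    [-0.05,-0.17,0,0,0,0,1],
    [-0.05,-0.17,0,0,0,0,1],
    [-0.05,-0.17,0,0,0,0,1],
    [-0.05,-0.17,0,0,0,0,1],
    [-0.05,-0.17,0,0,0,0,1],
  ],
)

```text
time_s: 23.12
eef_pos: [0.4285, 0.2881, 0.451]
eef_rot: [3.14, 0.002, -0.108]
ft_force: [0.3, 0.3, 0.0]
width: 0.0929
finger_force: 0.0
```

```bash
python3 - <<'E'
from plate import *
plan([.4265,.3014,.333],-6.2)
E
```

```text
t 23.1 pos [0.4285 0.2881 0.451 ] w 0.0929 F [0.3 0.3 0. ] 
 turn total [ 0.002  0.003 -0.   ] then shift total (new frame) [-0.017 -0.065  0.59 ]
```

Emit:
send_rows(
  deltas=[
    [-0.017,-0.065,0,0,0,0,1],
    [0,0,0.1,0,0,0,1],
    [0,0,0.1,0,0,0,1],
    [0,0,0.1,0,0,0,1],
    [0,0,0.1,0,0,0,1],
    [0,0,0.1,0,0,0,1],
    [0,0,0.06,0,0,0,1],
    [0,0,0.03,0,0,0,1],
    [0,0,0,0,0,0,1],
    [0,0,0,0,0,0,1],
  ],
)

```text
time_s: 23.95
eef_pos: [0.4276, 0.2997, 0.3347]
eef_rot: [3.142, -0.0, -0.109]
ft_force: [0.4, -0.0, -0.3]
width: 0.0929
finger_force: 0.0
```

```bash
python3 - <<'E'
from plate import *
plan([.4265,.3014,.333],-6.2)
t=ctrl.capture("top"); s=ctrl.capture("side")
a=cv2.resize(t["img"][205:265,140:210],(385,330),interpolation=cv2.INTER_CUBIC);b=cv2.resize(s["img"][270:380,235:325],(400,489),interpolation=cv2.INTER_CUBIC)
im=np.zeros((489,785,3),np.uint8); im[:330,:385]=a; im[:489,385:]=b; cv2.imwrite("pics/g7.png",im[...,::-1])
E
```

```text
t 23.9 pos [0.4276 0.2997 0.3347] w 0.0929 F [ 0.4 -0.  -0.3] 
 turn total [ 0.    -0.    -0.001] then shift total (new frame) [-0.007 -0.008  0.009]
```

View pics/g7.png

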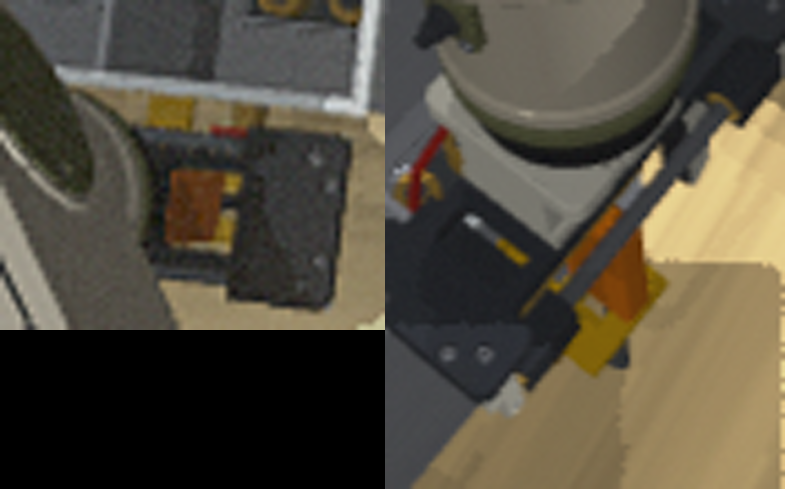

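Emit:
send_rows(
  deltas=[
    [-0.004,-0.006,0.006,0,0,0,1],
    [0,0,0,0,0,0,0],
    [0,0,0,0,0,0,0],
    [0,0,0,0,0,0,0],
    [0,0,0,0,0,0,0],
    [0,0,0,0,0,0,0],
    [0,0,0,0,0,0,0],
    [0,0,0,0,0,0,0],
    [0,0,0,0,0,0,0],
    [0,0,0,0,0,0,0],
    [0,0,0,0,0,0,0],
    [0,0,0,0,0,0,0],
    [0,0,0,0,0,0,0],
    [0,0,0,0,0,0,0],
    [0,0,0,0,0,0,0],
    [0,0,0,0,0,0,0],
    [0,0,0,0,0,0,0],
  ],
)

```text
time_s: 25.47
eef_pos: [0.4268, 0.3011, 0.3331]
eef_rot: [-3.142, -0.0, -0.108]
ft_force: [0.7, 0.5, -0.8]
width: 0.0164
finger_force: 30.0
```

```bash
python3 - <<'E'
from plate import *
o=ctrl.get_obs(); print(o["eef_pos"],o["eef_rot"],o["width"],o["finger_force"],o["torque"])
E
```

```text
[0.4267611  0.30111576 0.33312508] [-3.14153051e+00 -2.61070468e-06 -1.08368625e-01] 0.01639775582410858 29.999831914901733 [0.13748236 0.0276556  0.00630161]
```

```bash
python3 - <<'E'
from plate import *
np.set_printoptions(precision=4,suppress=True)
t=ctrl.capture("top"); s=ctrl.capture("side")
a=np.radians(-6.2); ex=np.array([np.cos(a),np.sin(a)]); ey=np.array([-ex[1],ex[0]]); TC=np.array([.547,.3287])
for p,q in(((184.8,229.2),(269.8,349.7)),((142.2,224.5),(233.9,393.4))):
    w,e=tri(ray(t,*p),ray(s,*q)); print(w,e,(w[:2]-TC)@ex,(w[:2]-TC)@ey)
E
```

```text
[0.4636 0.3153 0.0083] 0.010588132448637422 -0.08145343187334303 -0.02229423339520295
[0.4738 0.4263 0.027 ] 0.004506153652794846 -0.08330659511692665 0.08911438206315561
```

Emit:
send_rows(
  deltas=[
    [0,0,-0.025,0,0,0,0],
    [0,0,-0.025,0,0,0,0],
    [0,0,0,0,0,0,0],
    [0,0.03,0,0,0,0,0],
    [0,0.05,0,0,0,0,0],
    [0,0.07,0,0,0,0,0],
    [0,0.08,0,0,0,0,0],
    [0,0.08,0,0,0,0,0],
    [0,0.08,0,0,0,0,0],
    [0,0,0,0,0,0,0],
  ],
)

```text
time_s: 26.4
eef_pos: [0.4179, 0.2206, 0.3427]
eef_rot: [3.14, 0.001, -0.11]
ft_force: [-0.1, -0.1, -1.4]
width: 0.0156
finger_force: 30.0
```

Emit:
send_rows(
  deltas=[
    [0,0,-0.08,0,0,0,0],
    [0,0,-0.12,0,0,0,0],
    [0,0,-0.12,0,0,0,0],
    [0,0,-0.12,0,0,0,0],
    [0,0,-0.12,0,0,0,0],
    [0,0,-0.12,0,0,0,0],
    [0,0,-0.12,0,0,0,0],
    [0,0,-0.1,0,0,0,0],
    [0,0,-0.04,0,0,0,0],
    [0,0,0,0,0,0,0],
    [0,0,0,0,0,0,0],
  ],
)

```text
time_s: 27.32
eef_pos: [0.4183, 0.2233, 0.5304]
eef_rot: [3.141, 0.0, -0.109]
ft_force: [0.1, -0.6, -2.2]
width: 0.0159
finger_force: 30.0
```

```bash
python3 - <<'E'
from plate import *
np.set_printoptions(precision=4,suppress=True)
o=ctrl.get_obs(); R=Rn.from_euler("xyz",o["eef_rot"]).as_matrix(); print(o["eef_pos"],o["eef_rot"],o["width"],o["ft_force"])
t=ctrl.capture("top"); s=ctrl.capture("side"); V=s["img"].copy(); T=t["img"].copy()
P={"trough":[.014,0,.317],"tip":[.028,0,.299],"hb":[0,0,.217],"rodbot":[0,0,.317]}
for k,q in P.items():
    w=o["eef_pos"]+R@np.array(q); a=proj(s,w); b=proj(t,w); print(k,w,a,b)
a=proj(s,o["eef_pos"]+R@[0.014,0,.28]).astype(int); x0,y0=max(a[0]-40,0),max(min(a[1]-40,310),0)
cv2.imwrite("pics/g8.png",cv2.resize(V[y0:y0+80,x0:x0+80],(560,560),interpolation=cv2.INTER_CUBIC)[...,::-1]); print("crop origin",x0,y0)
E
```

```text
[0.4183 0.2233 0.5304] [ 3.1415  0.0002 -0.1086] 0.015939587712113623 [ 0.1421 -0.5805 -2.1849]
trough [0.4322 0.2218 0.2134] [304.7602 277.9018] [199.8362 238.2256]
tip [0.4461 0.2203 0.2314] [298.612  269.1546] [198.7354 232.102 ]
hb [0.4183 0.2233 0.3134] [310.0245 253.1649] [187.8131 244.5206]
rodbot [0.4182 0.2233 0.2134] [310.6624 281.9254] [199.0914 244.2118]
crop origin 264 227
```

View pics/g8.png

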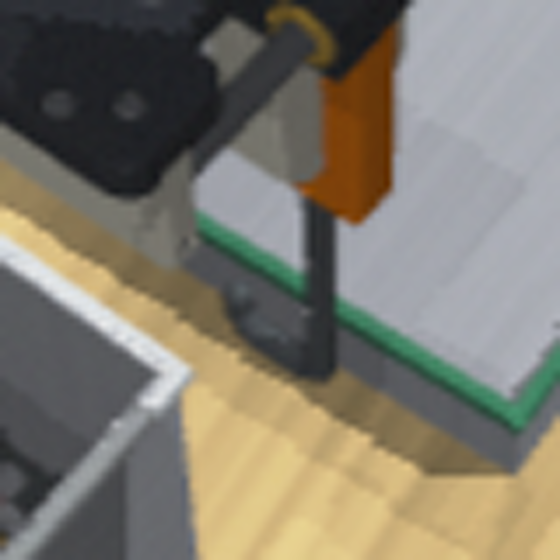

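```bash
python3 - <<'E'
from plate import *
np.set_printoptions(precision=4,suppress=True)
o=ctrl.get_obs(); R=Rn.from_euler("xyz",o["eef_rot"]).as_matrix()
s=ctrl.capture("side"); t=ctrl.capture("top")
for dz in(0,-.005,-.01):
  print(dz,[ (7*(proj(s,o["eef_pos"]+R@np.array(q)+[0,0,-dz])-[264,227])).round() for q in([-.018,-.008,.217],[-.018,.008,.217],[.018,-.008,.217],[0,0,.321],[.028,0,.299])])
# orange in top view
H=hsv(t); m=((H[...,0]>=6)&(H[...,0]<17)&(H[...,1]>170)).astype(np.uint8); m[:, :150]=0;m[:,230:]=0;m[:200]=0;m[275:]=0
print([(int(b[0]),b[1],b[2]) for b in blobs(m,8)])
for q in([-.018,-.008,.137],[.018,-.008,.137],[-.018,.008,.217],[.018,.008,.217]): print(proj(t,o["eef_pos"]+R@np.array(q)))
E
```

```text
0 [array([365., 250.]), array([406., 202.]), array([245., 171.]), array([330., 395.]), array([246., 298.])]
-0.005 [array([365., 238.]), array([406., 191.]), array([244., 160.]), array([330., 386.]), array([245., 289.])]
-0.01 [array([365., 227.]), array([406., 180.]), array([243., 148.]), array([330., 377.]), array([244., 279.])]
[]
[171.9442 253.8576]
[174.3421 235.3921]
[190.7125 253.7032]
[192.8545 236.7368]
```

```bash
python3 - <<'E'
from plate import *
t=ctrl.capture("top"); g=t["img"].max(2)
print("cols",list(range(186,212)))
for v in range(224,252): print(v,*["%3d"%x for x in g[v,186:212]])
E
```

```text
cols [186, 187, 188, 189, 190, 191, 192, 193, 194, 195, 196, 197, 198, 199, 200, 201, 202, 203, 204, 205, 206, 207, 208, 209, 210, 211]
224 101  83  84 135 139 137 139 122 130 139 145 145 155 150 209 210 206 207 200 205 161  94  86  91  92  86
225  91  75  81 127 126 129 130 112 119 114 117 118 117 114 150 148 155 166 198 201 178 127 127 105 103 102
226  94  77 101 122 125 125 124 111 112 112 111 113 110 108 112 111 116 125 182 180 180 171 173 174 176 173
227  88  79 111 130 129 126 125 112 113 110 107 114 111 111 108 109 119 111 176 172 172 175 177 176 175 177
228  62  46  88  99 114 117 110 123 117 120 109 115 117 119 118 112 124 115 183 184 181 176 178 180 179 180
229  39  58  60  53  61  54  66  59 119 123 121 123 118 119 120 119 127 132 140 188 188 188 189 190 188 186
230  50  50  42  50  42  39  93  71 123 123 124 124 122 128 125 129 122 120 117 189 202 176 170 170 171 195
231  45  40  39  42  40  44  99  57 114 113 127 131  94  94  88 104 122 124 119 117 112  93  87  90  84 103
232  40  44  41  44  45  91  73  53  70  72  74  73  58  60  62  52  96 104 111  59  53  50  50  52 
[... 1359 characters left out ...]
  33  52 132  71  56  50  59  64  54  57  61  59  65
246  43  49  41  41  34  32  70 119 109  49  28  37  35  33 106 132  67  60  60  60  61  60  58  63  60  61
247  44  48  43  39  34  40  68 108 118 106 110 105 134 136 142 128  62  53  59  60  60  59  61  54  61  63
248  37  46  52  39  29  35  82  69 122 135 136 136 134 139 143 117  60  58  64  55  56  62  65  59  57  61
249  45  48  42  37  36  37  82  94 114 144 141 144 140 140 148  89  54  60  62  59  56  62  59  58  60  62
250  46  51  37  43  36  52  73  72 127 148 147 144 146 144 154  87  58  61  57  61  61  56  60  57  62  56
251  53  39  45  34  32  53  88 102 143 147 144 147 143 150 156  92  60  57  60  54  67  61  61  60  58  64
```

```bash
python3 - <<'E'
from plate import *
plan([.5015,.2763,.53],-6.2)
E
```

```text
t 27.6 pos [0.4182 0.2235 0.5296] w 0.0158 F [ 0.5  0.3 -1.6] 
 turn total [ 0.002  0.004 -0.   ] then shift total (new frame) [ 0.385 -0.308 -0.002]
```

Emit:
send_rows(
  deltas=[
    [0.04,-0.03,0,0,0,0,0],
    [0.08,-0.065,0,0,0,0,0],
    [0.08,-0.065,0,0,0,0,0],
    [0.08,-0.065,0,0,0,0,0],
    [0.07,-0.055,0,0,0,0,0],
    [0.035,-0.028,0,0,0,0,0],
    [0,0,0,0,0,0,0],
    [0,0,0,0,0,0,0],
    [0,0,0.05,0,0,0,0],
    [0,0,0.1,0,0,0,0],
    [0,0,0.1,0,0,0,0],
    [0,0,0.1,0,0,0,0],
    [0,0,0,0,0,0,0],
    [0,0,0,0,0,0,0],
  ],
)

```text
time_s: 28.73
eef_pos: [0.5007, 0.276, 0.4599]
eef_rot: [3.14, 0.002, -0.108]
ft_force: [-0.1, 0.4, -1.1]
width: 0.016
finger_force: 30.0
```

```bash
python3 - <<'E'
from plate import *
plan([.5015,.2763,.389],-6.2)
s=ctrl.capture("side"); o=ctrl.get_obs(); R=Rn.from_euler("xyz",o["eef_rot"]).as_matrix()
print(proj(s,o["eef_pos"]+R@[.028,0,.299]),proj(s,o["eef_pos"]+R@[.0,0,.321]))
cv2.imwrite("pics/g9.png",cv2.resize(s["img"][240:370,190:320],(598,598),interpolation=cv2.INTER_CUBIC)[...,::-1])
E
```

```text
t 28.7 pos [0.5007 0.276  0.4599] w 0.016 F [-0.1  0.4 -1.1] 
 turn total [ 0.003  0.005 -0.001] then shift total (new frame) [ 0.004 -0.002  0.354]
[250.53939715 288.09403667] [262.20396269 300.81613723]
```

View pics/g9.png

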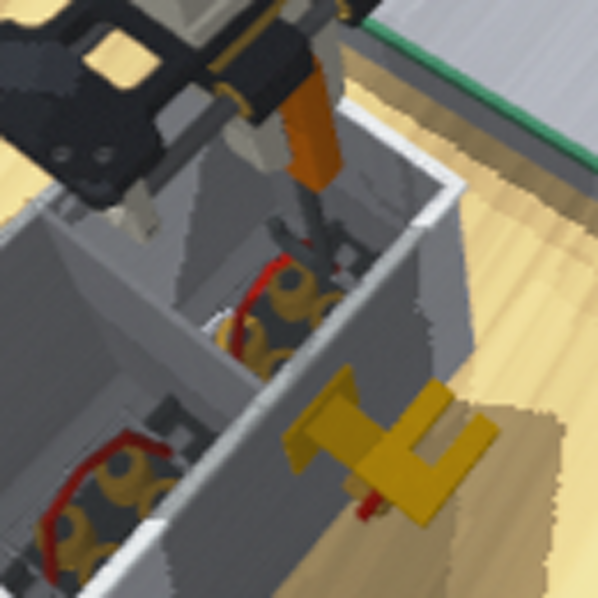

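Emit:
send_rows(
  deltas=[
    [0,0,0.04,0,0,0,0],
    [0,0,0.06,0,0,0,0],
    [0,0,0.06,0,0,0,0],
    [0,0,0.06,0,0,0,0],
    [0,0,0,0,0,0,0],
  ],
)

```text
time_s: 29.2
eef_pos: [0.5008, 0.2761, 0.413]
eef_rot: [3.139, 0.005, -0.108]
ft_force: [-0.8, -0.4, -2.8]
width: 0.0159
finger_force: 30.0
```

Emit:
send_rows(
  deltas=[
    [0,0,0.04,0,0,0,0],
    [0,0,0.04,0,0,0,0],
    [0,0,0.04,0,0,0,0],
    [0,0,0.03,0,0,0,0],
    [0,0,0.014,0,0,0,0],
    [0,0,0,0,0,0,0],
    [0,0,0,0,0,0,0],
  ],
)

```text
time_s: 29.78
eef_pos: [0.5016, 0.2765, 0.3843]
eef_rot: [3.142, 0.0, -0.108]
ft_force: [-0.1, 0.0, -1.5]
width: 0.0161
finger_force: 30.0
```

Emit:
send_rows(
  deltas=[
    [0.02,0,0,0,0,0,0],
    [0.025,0,0,0,0,0,0],
    [0.025,0,0,0,0,0,0],
    [0.025,0,0,0,0,0,0],
    [0.025,0,0,0,0,0,0],
    [0.01,0,0,0,0,0,0],
    [0,0,0,0,0,0,0],
    [0,0,0,0,0,0,0],
    [0,0,0,0,0,0,0],
  ],
)

```text
time_s: 30.53
eef_pos: [0.5273, 0.2737, 0.3842]
eef_rot: [3.142, 0.0, -0.108]
ft_force: [0.6, -0.3, -1.5]
width: 0.016
finger_force: 30.0
```

Emit:
send_rows(
  deltas=[
    [0,0,-0.02,0,0,0,0],
    [0,0,-0.03,0,0,0,0],
    [0,0,-0.03,0,0,0,0],
    [0,0,-0.02,0,0,0,0],
    [0,0,0,0,0,0,0],
    [0,0,0,0,0,0,0],
    [0,0,0,0,0,0,0],
  ],
)

```text
time_s: 31.12
eef_pos: [0.5273, 0.2736, 0.4041]
eef_rot: [3.142, 0.0, -0.108]
ft_force: [-0.3, 0.2, -2.3]
width: 0.016
finger_force: 30.0
```

Emit:
send_rows(
  deltas=[
    [0,0,-0.02,0,0,0,0],
    [0,0,-0.02,0,0,0,0],
    [0,0,0,0,0,0,0],
    [0,0,0,0,0,0,0],
    [0,0,0,0,0,0,0],
  ],
)

```text
time_s: 31.53
eef_pos: [0.5274, 0.2736, 0.4123]
eef_rot: [3.142, -0.0, -0.108]
ft_force: [0.2, 0.8, -6.5]
width: 0.0158
finger_force: 30.0
```

Emit:
send_rows(
  deltas=[
    [0,0,-0.02,0,0,0,0],
    [0,0,-0.02,0,0,0,0],
    [0,0,-0.02,0,0,0,0],
    [0,0,0,0,0,0,0],
    [0,0,0,0,0,0,0],
    [0,0,0,0,0,0,0],
  ],
)

```text
time_s: 32.03
eef_pos: [0.5276, 0.2737, 0.4252]
eef_rot: [-3.141, -0.001, -0.108]
ft_force: [-0.4, -0.1, -3.4]
width: 0.0162
finger_force: 30.0
```

Emit:
send_rows(
  deltas=[
    [0,0,-0.03,0,0,0,0],
    [0,0,-0.05,0,0,0,0],
    [0,0,-0.06,0,0,0,0],
    [0,0,-0.06,0,0,0,0],
    [0,0,-0.06,0,0,0,0],
    [0,0,-0.06,0,0,0,0],
    [0,0,-0.06,0,0,0,0],
    [0,0,-0.06,0,0,0,0],
    [0,0,-0.06,0,0,0,0],
    [0,0,-0.06,0,0,0,0],
    [0,0,-0.06,0,0,0,0],
    [0,0,-0.06,0,0,0,0],
    [0,0,-0.06,0,0,0,0],
    [0,0,-0.06,0,0,0,0],
    [0,0,-0.04,0,0,0,0],
    [0,0,-0.02,0,0,0,0],
    [0,0,0,0,0,0,0],
    [0,0,0,0,0,0,0],
  ],
)

```text
time_s: 33.53
eef_pos: [0.5275, 0.2737, 0.5961]
eef_rot: [3.141, 0.0, -0.108]
ft_force: [0.1, -0.3, -4.9]
width: 0.016
finger_force: 30.0
```

```bash
python3 - <<'E'
from plate import *
np.set_printoptions(precision=4,suppress=True)
o=ctrl.get_obs(); print(o["joint_pos"],o["eef_pos"],o["ft_force"])
s=ctrl.capture("side"); hh=hsv(s); m=(((hh[...,0]<6)|(hh[...,0]>174))&(hh[...,1]>140)&(hh[...,2]>60)).astype(np.uint8); m[:150]=0
print([(int(b[0]),b[1].tolist(),b[2].tolist()) for b in blobs(m,8)])
R=Rn.from_euler("xyz",o["eef_rot"]).as_matrix(); tr=o["eef_pos"]+R@[.014,0,.317]; print("trough",tr,proj(s,tr))
# target: apex to plate (+.05, 0)
apex=p2w(.052,.01); a=np.radians(-4.4); rod=apex-.014*np.array([np.cos(a),np.sin(a)]); print(rod); plan([*rod,.585],-4.4)
for c in("top",):
    t=ctrl.capture("top"); cv2.imwrite("pics/spare_top.png",t["img"][...,::-1])
E
```

```text
[ 0.3924  0.1219  1.1521 -0.      1.8679  2.0715] [0.5275 0.2737 0.5961] [ 0.0961 -0.2587 -4.8952]
[(41, [245.8, 247.7], [239, 243, 14, 12]), (87, [227.1, 261.8], [223, 248, 13, 32]), (111, [208.8, 346.1], [199, 334, 28, 33]), (16, [269.8, 349.7], [268, 347, 5, 6]), (46, [234.4, 393.1], [229, 387, 12, 13])]
trough [0.5413 0.2721 0.2791] [236.4173 253.7073]
[ 0.5487 -0.0169]
t 33.6 pos [0.5275 0.2737 0.5955] w 0.016 F [-0.3 -0.5 -5. ] 
 turn total [ 0.001  0.002 -0.06 ] then shift total (new frame) [0.217 1.441 0.053]
```

Emit:
send_rows(
  deltas=[
    [0,0.02,0,0,0,-0.01,0],
    [0.01,0.04,0,0,0,-0.01,0],
    [0.01,0.06,0,0,0,-0.01,0],
    [0.01,0.07,0,0,0,-0.01,0],
    [0.01,0.07,0,0,0,-0.01,0],
    [0.01,0.07,0,0,0,-0.01,0],
    [0.01,0.07,0,0,0,0,0],
    [0.01,0.07,0,0,0,0,0],
    [0.01,0.07,0,0,0,0,0],
    [0.01,0.07,0,0,0,0,0],
    [0.01,0.07,0,0,0,0,0],
    [0.01,0.07,0,0,0,0,0],
    [0.01,0.07,0,0,0,0,0],
    [0.01,0.07,0,0,0,0,0],
    [0.01,0.07,0,0,0,0,0],
    [0.01,0.07,0,0,0,0,0],
    [0.01,0.07,0,0,0,0,0],
    [0.01,0.07,0,0,0,0,0],
    [0.01,0.07,0,0,0,0,0],
    [0.01,0.07,0,0,0,0,0],
  ],
)

```text
time_s: 35.3
eef_pos: [0.5439, 0.008, 0.5963]
eef_rot: [3.142, 0.0, -0.077]
ft_force: [0.4, -0.2, -4.8]
width: 0.0159
finger_force: 30.0
```

Emit:
send_rows(
  deltas=[
    [0.01,0.07,0,0,0,0,0],
    [0.01,0.06,0,0,0,0,0],
    [0.01,0.04,0,0,0,0,0],
    [0.005,0.02,0,0,0,0,0],
    [0,0,0,0,0,0,0],
    [0,0,0.03,0,0,0,0],
    [0,0,0.05,0,0,0,0],
    [0,0,0.06,0,0,0,0],
    [0,0,0.06,0,0,0,0],
    [0,0,0.06,0,0,0,0],
    [0,0,0.06,0,0,0,0],
    [0,0,0.06,0,0,0,0],
    [0,0,0.06,0,0,0,0],
    [0,0,0.06,0,0,0,0],
    [0,0,0.06,0,0,0,0],
    [0,0,0.05,0,0,0,0],
    [0,0,0.03,0,0,0,0],
    [0,0,0,0,0,0,0],
    [0,0,0,0,0,0,0],
  ],
)

```text
time_s: 36.88
eef_pos: [0.5481, -0.029, 0.4682]
eef_rot: [-3.142, 0.0, -0.077]
ft_force: [-0.0, 0.1, -4.2]
width: 0.0158
finger_force: 30.0
```

```bash
python3 - <<'E'
from plate import *
np.set_printoptions(precision=4,suppress=True)
rod=p2w(.038,.01); plan([*rod,.43],-4.4)
s=ctrl.capture("side"); hh=hsv(s); m=(((hh[...,0]<6)|(hh[...,0]>174))&(hh[...,1]>140)&(hh[...,2]>60)).astype(np.uint8); m[:150]=0; m[:,:250]=0
print([(int(b[0]),b[1].tolist(),b[2].tolist()) for b in blobs(m,8)])
o=ctrl.get_obs();R=Rn.from_euler("xyz",o["eef_rot"]).as_matrix(); tr=o["eef_pos"]+R@[.014,0,.317]; print("trough",tr,proj(s,tr)); print(w2p(tr))
E
```

```text
t 36.9 pos [ 0.5481 -0.029   0.4682] w 0.0158 F [-0.   0.1 -4.2] 
 turn total [-0.     0.001 -0.   ] then shift total (new frame) [-0.002 -0.06   0.191]
[(41, [309.0, 193.4], [305, 183, 12, 25]), (15, [269.7, 349.7], [268, 347, 5, 6])]
trough [ 0.5625 -0.0301  0.1519] [313.9817 188.4545]
[ 0.0528 -0.0021]
```

Emit:
send_rows(
  deltas=[
    [0,0,0.03,0,0,0,0],
    [0,0,0.04,0,0,0,0],
    [0,0,0.04,0,0,0,0],
    [0,0,0.03,0,0,0,0],
    [0,0,0.02,0,0,0,0],
    [0,0,0.015,0,0,0,0],
    [0,0,0.01,0,0,0,0],
    [0,0,0,0,0,0,0],
    [0,0,0,0,0,0,0],
  ],
)

```text
time_s: 37.68
eef_pos: [0.5482, -0.029, 0.4315]
eef_rot: [3.142, -0.0, -0.077]
ft_force: [-0.3, -0.4, -3.2]
width: 0.0156
finger_force: 30.0
```

Emit:
send_rows(
  deltas=[
    [0,0,0.01,0,0,0,0],
    [0,0,0.01,0,0,0,0],
    [0,0,0.01,0,0,0,0],
    [0,0,0,0,0,0,0],
    [0,0,0,0,0,0,0],
    [0,0,0,0,0,0,0],
  ],
)

```text
time_s: 38.18
eef_pos: [0.5482, -0.029, 0.4253]
eef_rot: [-3.142, 0.0, -0.077]
ft_force: [0.5, -0.2, -4.7]
width: 0.016
finger_force: 30.0
```

Emit:
send_rows(
  deltas=[
    [0,0,0.01,0,0,0,0],
    [0,0,0.01,0,0,0,0],
    [0,0,0.01,0,0,0,0],
    [0,0,0,0,0,0,0],
    [0,0,0,0,0,0,0],
    [0,0,0,0,0,0,0],
  ],
)

```text
time_s: 38.68
eef_pos: [0.5481, -0.029, 0.4193]
eef_rot: [-3.142, 0.0, -0.077]
ft_force: [0.2, -0.8, -3.5]
width: 0.0155
finger_force: 30.0
```

Emit:
send_rows(
  deltas=[
    [0,0,0.01,0,0,0,0],
    [0,0,0.01,0,0,0,0],
    [0,0,0.01,0,0,0,0],
    [0,0,0,0,0,0,0],
    [0,0,0,0,0,0,0],
    [0,0,0,0,0,0,0],
  ],
)

```text
time_s: 39.18
eef_pos: [0.5482, -0.029, 0.4136]
eef_rot: [3.142, -0.001, -0.077]
ft_force: [-0.2, 0.2, -0.7]
width: 0.0159
finger_force: 30.0
```

Emit:
send_rows(
  deltas=[
    [0,0,0.01,0,0,0,0],
    [0,0,0.01,0,0,0,0],
    [0,0,0.01,0,0,0,0],
    [0,0,0,0,0,0,0],
    [0,0,0,0,0,0,0],
    [0,0,0,0,0,0,0],
  ],
)

```text
time_s: 39.68
eef_pos: [0.5481, -0.029, 0.4073]
eef_rot: [-3.142, 0.0, -0.077]
ft_force: [-0.6, 0.4, -1.2]
width: 0.0157
finger_force: 30.0
```

Emit:
send_rows(
  deltas=[
    [0,0,0.02,0,0,0,0],
    [0,0,0.03,0,0,0,0],
    [0,0,0.03,0,0,0,0],
    [0,0,0.01,0,0,0,0],
    [0,0,0,0,0,0,0],
    [0,0,0,0,0,0,0],
  ],
)

```text
time_s: 40.18
eef_pos: [0.548, -0.029, 0.3889]
eef_rot: [-3.142, 0.001, -0.077]
ft_force: [-0.1, 0.8, -1.8]
width: 0.0156
finger_force: 30.0
```

Emit:
send_rows(
  deltas=[
    [-0.015,0,0,0,0,0,0],
    [-0.025,0,0,0,0,0,0],
    [-0.03,0,0,0,0,0,0],
    [-0.03,0,0,0,0,0,0],
    [-0.03,0,0,0,0,0,0],
    [-0.03,0,0,0,0,0,0],
    [-0.03,0,0,0,0,0,0],
    [-0.03,0,0,0,0,0,0],
    [0,0,0,0,0,0,0],
    [0,0,0,0,0,0,0],
  ],
)

```text
time_s: 41.02
eef_pos: [0.504, -0.0256, 0.3895]
eef_rot: [3.142, -0.001, -0.077]
ft_force: [-0.6, -0.2, -1.3]
width: 0.0156
finger_force: 30.0
```

Clear. Rise and check the basket by mask.

Emit:
send_rows(
  deltas=[
    [0,0,-0.05,0,0,0,0],
    [0,0,-0.1,0,0,0,0],
    [0,0,-0.12,0,0,0,0],
    [0,0,-0.12,0,0,0,0],
    [0,0,-0.12,0,0,0,0],
    [0,0,-0.12,0,0,0,0],
    [0,0,-0.07,0,0,0,0],
    [0,0,0,0,0,0,0],
  ],
)

```text
time_s: 41.68
eef_pos: [0.5047, -0.0257, 0.5344]
eef_rot: [3.141, -0.007, -0.077]
ft_force: [0.8, -0.1, -1.6]
width: 0.016
finger_force: 30.0
```

```bash
python3 - <<'E'
from plate import *
np.set_printoptions(precision=4,suppress=True)
for n in("side","top"):
    s=ctrl.capture(n); hh=hsv(s); m=(((hh[...,0]<6)|(hh[...,0]>174))&(hh[...,1]>140)&(hh[...,2]>60)).astype(np.uint8); m[:150]=0
    print(n,[(int(b[0]),b[1].tolist(),b[2].tolist()) for b in blobs(m,8)])
    for dy in(-.03,0,.03): print(proj(s,[*p2w(.053,-.002+dy),.112-(.01 if dy else 0)]))
# next bay: rod start at apex-.0395 ex
a=np.radians(-6.2); ex=np.array([np.cos(a),np.sin(a)]); rod=np.array([.5532,.3854])-.0395*ex
print(rod); plan([*rod,.53],-6.2)
E
```

```text
side [(41, [310.0, 205.2], [305, 196, 14, 24]), (119, [208.8, 345.3], [199, 334, 28, 33]), (16, [269.8, 349.7], [268, 347, 5, 6]), (53, [234.1, 393.0], [228, 386, 13, 14])]
[320.4609 194.1943]
[313.9441 198.7628]
[307.2325 208.5426]
top [(37, [149.5, 191.9], [141, 190, 18, 4]), (22, [142.0, 224.3], [137, 223, 11, 3]), (16, [183.6, 229.2], [178, 228, 11, 3])]
[319.0977 188.5002]
[307.5734 187.2303]
[296.088  186.8551]
[0.5139 0.3897]
t 41.8 pos [ 0.5045 -0.0256  0.5298] w 0.016 F [ 0.3 -0.3 -1.8] 
 turn total [ 0.    -0.002  0.06 ] then shift total (new frame) [-0.177 -2.069 -0.001]
```

Emit:
send_rows(
  deltas=[
    [-0.006,-0.07,0,0,0,0.06,0],
    [-0.011,-0.133,0,0,0,0,0],
    [-0.011,-0.133,0,0,0,0,0],
    [-0.011,-0.133,0,0,0,0,0],
    [-0.011,-0.133,0,0,0,0,0],
    [-0.011,-0.133,0,0,0,0,0],
    [-0.011,-0.133,0,0,0,0,0],
    [-0.011,-0.133,0,0,0,0,0],
    [-0.011,-0.133,0,0,0,0,0],
    [-0.011,-0.133,0,0,0,0,0],
    [-0.011,-0.133,0,0,0,0,0],
    [-0.011,-0.133,0,0,0,0,0],
    [-0.011,-0.133,0,0,0,0,0],
    [-0.011,-0.133,0,0,0,0,0],
    [-0.011,-0.133,0,0,0,0,0],
    [-0.011,-0.1,0,0,0,0,0],
    [-0.006,-0.04,0,0,0,0,0],
    [0,0,0,0,0,0,0],
  ],
)

```text
time_s: 43.28
eef_pos: [0.5131, 0.3917, 0.5267]
eef_rot: [3.139, 0.003, -0.106]
ft_force: [0.9, 0.1, -1.3]
width: 0.0158
finger_force: 30.0
```

```bash
python3 - <<'E'
from plate import *
plan([.5139,.3897,.383],-6.2)
E
```

```text
t 43.3 pos [0.5131 0.3917 0.5267] w 0.0158 F [ 0.9  0.1 -1.3] 
 turn total [0.004 0.006 0.004] then shift total (new frame) [0.005 0.01  0.718]
```

Emit:
send_rows(
  deltas=[
    [0.003,0.01,0,0,0,0.004,0],
    [0,0,0.06,0,0,0,0],
    [0,0,0.09,0,0,0,0],
    [0,0,0.09,0,0,0,0],
    [0,0,0.09,0,0,0,0],
    [0,0,0.08,0,0,0,0],
    [0,0,0.06,0,0,0,0],
    [0,0,0.05,0,0,0,0],
    [0,0,0,0,0,0,0],
  ],
)

```text
time_s: 44.03
eef_pos: [0.5137, 0.387, 0.4223]
eef_rot: [3.139, 0.003, -0.111]
ft_force: [0.2, -0.8, -3.1]
width: 0.0161
finger_force: 30.0
```

Emit:
send_rows(
  deltas=[
    [0,0,0.04,0,0,0,0],
    [0,0,0.04,0,0,0,0],
    [0,0,0.04,0,0,0,0],
    [0,0,0.04,0,0,0,0],
    [0,0,0.03,0,0,0,0],
    [0,0,0,0,0,0,0],
    [0,0,0,0,0,0,0],
    [0,0,0,0,0,0,0],
  ],
)

```text
time_s: 44.7
eef_pos: [0.5139, 0.3882, 0.3877]
eef_rot: [-3.141, -0.0, -0.11]
ft_force: [1.3, 0.5, -1.3]
width: 0.0159
finger_force: 30.0
```

```bash
python3 - <<'E'
from plate import *
plan([.5139+.0255*.994,.3897-.0255*.108,.383],-6.2)
E
```

```text
t 44.7 pos [0.5139 0.3882 0.3877] w 0.0159 F [ 1.3  0.5 -1.3] 
 turn total [-0.001 -0.001 -0.004] then shift total (new frame) [ 0.127 -0.007  0.024]
```

Emit:
send_rows(
  deltas=[
    [0,0,0.018,0,0,0,0],
    [0,0,0,0,0,0,0],
    [0.02,0,0,0,0,0,0],
    [0.025,0,0,0,0,0,0],
    [0.025,0,0,0,0,0,0],
    [0.025,0,0,0,0,0,0],
    [0.022,0,0,0,0,0,0],
    [0.01,0,0,0,0,0,0],
    [0,0,0,0,0,0,0],
    [0,0,0,0,0,0,0],
  ],
)

```text
time_s: 45.53
eef_pos: [0.5392, 0.3853, 0.3836]
eef_rot: [3.141, 0.0, -0.111]
ft_force: [-0.2, -0.2, -1.4]
width: 0.016
finger_force: 30.0
```

Emit:
send_rows(
  deltas=[
    [0,0,-0.02,0,0,0,0],
    [0,0,-0.03,0,0,0,0],
    [0,0,-0.03,0,0,0,0],
    [0,0,-0.02,0,0,0,0],
    [0,0,-0.02,0,0,0,0],
    [0,0,-0.02,0,0,0,0],
    [0,0,-0.02,0,0,0,0],
    [0,0,-0.02,0,0,0,0],
    [0,0,-0.02,0,0,0,0],
    [0,0,0,0,0,0,0],
    [0,0,0,0,0,0,0],
  ],
)

```text
time_s: 46.45
eef_pos: [0.5392, 0.3854, 0.4245]
eef_rot: [-3.141, -0.001, -0.111]
ft_force: [-0.0, 0.9, -2.9]
width: 0.0161
finger_force: 30.0
```

Emit:
send_rows(
  deltas=[
    [0,0,-0.03,0,0,0,0],
    [0,0,-0.05,0,0,0,0],
    [0,0,-0.06,0,0,0,0],
    [0,0,-0.06,0,0,0,0],
    [0,0,-0.06,0,0,0,0],
    [0,0,-0.06,0,0,0,0],
    [0,0,-0.06,0,0,0,0],
    [0,0,-0.06,0,0,0,0],
    [0,0,-0.06,0,0,0,0],
    [0,0,-0.06,0,0,0,0],
    [0,0,-0.06,0,0,0,0],
    [0,0,-0.06,0,0,0,0],
    [0,0,-0.06,0,0,0,0],
    [0,0,-0.06,0,0,0,0],
    [0,0,-0.04,0,0,0,0],
    [0,0,-0.02,0,0,0,0],
    [0,0,0,0,0,0,0],
    [0,0,0,0,0,0,0],
  ],
)

```text
time_s: 47.95
eef_pos: [0.5392, 0.3853, 0.5955]
eef_rot: [3.141, 0.0, -0.111]
ft_force: [-0.1, 0.6, -4.6]
width: 0.0157
finger_force: 30.0
```

```bash
python3 - <<'E'
from plate import *
np.set_printoptions(precision=4,suppress=True)
o=ctrl.get_obs(); print(o["joint_pos"],o["ft_force"])
s=ctrl.capture("side"); hh=hsv(s); m=(((hh[...,0]<6)|(hh[...,0]>174))&(hh[...,1]>140)&(hh[...,2]>60)).astype(np.uint8); m[:150]=0
print([(int(b[0]),b[1].tolist(),b[2].tolist()) for b in blobs(m,8)])
R=Rn.from_euler("xyz",o["eef_rot"]).as_matrix(); tr=o["eef_pos"]+R@[.014,0,.317]; print("trough",tr,proj(s,tr))
plan([*p2w(-.052-.014,-.002),.597],-4.4)
E
```

```text
[ 0.5432  0.3219  0.9234 -0.      1.8965  2.2245] [-0.0814  0.562  -4.5588]
[(39, [310.2, 204.9], [305, 196, 14, 24]), (66, [196.7, 292.9], [186, 289, 22, 9]), (109, [174.6, 312.8], [170, 297, 12, 33]), (15, [269.7, 349.7], [268, 347, 5, 6]), (46, [234.4, 393.1], [229, 387, 12, 13])]
trough [0.553  0.3838 0.2785] [186.857  301.9606]
t 48.0 pos [0.5392 0.3854 0.5949] w 0.0159 F [ 0.9  0.8 -5. ] 
 turn total [ 0.001  0.002 -0.064] then shift total (new frame) [-0.318  2.062 -0.011]
```

Emit:
send_rows(
  deltas=[
    [0,0.03,0,0,0,-0.01,0],
    [0,0.05,0,0,0,-0.01,0],
    [0,0.07,0,0,0,-0.01,0],
    [-0.0145,0.08,0,0,0,-0.01,0],
    [-0.0145,0.08,0,0,0,-0.01,0],
    [-0.0145,0.08,0,0,0,-0.014,0],
    [-0.0145,0.08,0,0,0,0,0],
    [-0.0145,0.08,0,0,0,0,0],
    [-0.0145,0.08,0,0,0,0,0],
    [-0.0145,0.08,0,0,0,0,0],
    [-0.0145,0.08,0,0,0,0,0],
    [-0.0145,0.08,0,0,0,0,0],
    [-0.0145,0.08,0,0,0,0,0],
    [-0.0145,0.08,0,0,0,0,0],
    [-0.0145,0.08,0,0,0,0,0],
    [-0.0145,0.08,0,0,0,0,0],
    [-0.0145,0.08,0,0,0,0,0],
    [-0.0145,0.08,0,0,0,0,0],
    [-0.0145,0.08,0,0,0,0,0],
    [-0.0145,0.08,0,0,0,0,0],
  ],
)

```text
time_s: 49.67
eef_pos: [0.4644, 0.0868, 0.5954]
eef_rot: [3.141, 0.0, -0.077]
ft_force: [-0.1, 0.4, -4.3]
width: 0.0161
finger_force: 30.0
```

Emit:
send_rows(
  deltas=[
    [-0.0145,0.08,0,0,0,0,0],
    [-0.0145,0.08,0,0,0,0,0],
    [-0.0145,0.08,0,0,0,0,0],
    [-0.0145,0.08,0,0,0,0,0],
    [-0.0145,0.08,0,0,0,0,0],
    [0,0.07,0,0,0,0,0],
    [0,0.05,0,0,0,0,0],
    [0,0.03,0,0,0,0,0],
    [0,0,0,0,0,0,0],
    [0,0,0,0,0,0,0],
    [0,0,0,0,0,0,0],
  ],
)

```text
time_s: 50.58
eef_pos: [0.4424, -0.0199, 0.5957]
eef_rot: [-3.141, -0.0, -0.077]
ft_force: [-0.4, -0.0, -3.8]
width: 0.0159
finger_force: 30.0
```

```bash
python3 - <<'E'
from plate import *
plan([*p2w(-.052-.014,-.002),.426],-4.4); print(w2p(ctrl.get_obs()["eef_pos"]))
E
```

```text
t 50.6 pos [ 0.4424 -0.0199  0.5957] w 0.0159 F [-0.4 -0.  -3.8] 
 turn total [-0.001 -0.     0.   ] then shift total (new frame) [0.008 0.004 0.848]
[-0.06768213 -0.00112561]
```

Emit:
send_rows(
  deltas=[
    [0.008,0,0.03,0,0,0,0],
    [0,0,0.05,0,0,0,0],
    [0,0,0.06,0,0,0,0],
    [0,0,0.06,0,0,0,0],
    [0,0,0.06,0,0,0,0],
    [0,0,0.06,0,0,0,0],
    [0,0,0.06,0,0,0,0],
    [0,0,0.06,0,0,0,0],
    [0,0,0.06,0,0,0,0],
    [0,0,0.06,0,0,0,0],
    [0,0,0.06,0,0,0,0],
    [0,0,0.06,0,0,0,0],
    [0,0,0.05,0,0,0,0],
    [0,0,0.04,0,0,0,0],
    [0,0,0.03,0,0,0,0],
    [0,0,0.02,0,0,0,0],
    [0,0,0.015,0,0,0,0],
    [0,0,0.01,0,0,0,0],
    [0,0,0,0,0,0,0],
    [0,0,0,0,0,0,0],
  ],
)

```text
time_s: 52.25
eef_pos: [0.4441, -0.0205, 0.4271]
eef_rot: [3.142, -0.001, -0.077]
ft_force: [0.4, -0.4, -4.1]
width: 0.0156
finger_force: 30.0
```

Emit:
send_rows(
  deltas=[
    [0,0,0.01,0,0,0,0],
    [0,0,0.01,0,0,0,0],
    [0,0,0.01,0,0,0,0],
    [0,0,0.01,0,0,0,0],
    [0,0,0.01,0,0,0,0],
    [0,0,0.01,0,0,0,0],
    [0,0,0.01,0,0,0,0],
    [0,0,0.01,0,0,0,0],
    [0,0,0,0,0,0,0],
    [0,0,0,0,0,0,0],
  ],
)

```text
time_s: 53.08
eef_pos: [0.444, -0.0204, 0.4107]
eef_rot: [-3.142, 0.0, -0.077]
ft_force: [-0.4, -1.0, -1.4]
width: 0.0157
finger_force: 30.0
```

Landed. Lower to .389, withdraw −x.

Emit:
send_rows(
  deltas=[
    [0,0,0.03,0,0,0,0],
    [0,0,0.03,0,0,0,0],
    [0,0,0.03,0,0,0,0],
    [0,0,0.018,0,0,0,0],
    [0,0,0,0,0,0,0],
    [0,0,0,0,0,0,0],
  ],
)

```text
time_s: 53.58
eef_pos: [0.4439, -0.0204, 0.3887]
eef_rot: [-3.142, 0.001, -0.077]
ft_force: [0.2, 0.4, -1.6]
width: 0.0156
finger_force: 30.0
```

Emit:
send_rows(
  deltas=[
    [-0.015,0,0,0,0,0,0],
    [-0.025,0,0,0,0,0,0],
    [-0.03,0,0,0,0,0,0],
    [-0.03,0,0,0,0,0,0],
    [-0.03,0,0,0,0,0,0],
    [-0.03,0,0,0,0,0,0],
    [-0.03,0,0,0,0,0,0],
    [-0.03,0,0,0,0,0,0],
    [0,0,0,0,0,0,0],
    [0,0,0,0,0,0,0],
  ],
)

```text
time_s: 54.42
eef_pos: [0.3999, -0.017, 0.3893]
eef_rot: [3.142, -0.001, -0.077]
ft_force: [-0.3, -0.7, -1.0]
width: 0.0158
finger_force: 30.0
```

Emit:
send_rows(
  deltas=[
    [0,0,-0.05,0,0,0,0],
    [0,0,-0.1,0,0,0,0],
    [0,0,-0.12,0,0,0,0],
    [0,0,-0.12,0,0,0,0],
    [0,0,-0.12,0,0,0,0],
    [0,0,-0.12,0,0,0,0],
    [0,0,-0.05,0,0,0,0],
    [0,0,0,0,0,0,0],
  ],
)

```text
time_s: 55.08
eef_pos: [0.4005, -0.0171, 0.5284]
eef_rot: [3.141, -0.005, -0.077]
ft_force: [0.3, -0.3, -1.6]
width: 0.0159
finger_force: 30.0
```

```bash
python3 - <<'E'
from plate import *
np.set_printoptions(precision=4,suppress=True)
for n in("side",):
    s=ctrl.capture(n); hh=hsv(s); m=(((hh[...,0]<6)|(hh[...,0]>174))&(hh[...,1]>140)&(hh[...,2]>60)).astype(np.uint8); m[:150]=0
    print(n,[(int(b[0]),b[1].tolist(),b[2].tolist()) for b in blobs(m,8)])
    for x in(.053,-.053): print([proj(s,[*p2w(x,-.002+dy),.112-(.01 if dy else 0)]) for dy in(-.022,0,.022)])
# fork approach: 60 mm in -y(tank) from hang pose, at z .343
a=np.radians(-6.2); ey=np.array([-np.sin(a),np.cos(a)]); w=np.array([.4268,.3011])-.078*ey; print(w); plan([*w,.53],-6.2)
E
```

```text
side [(39, [310.3, 204.6], [305, 196, 14, 24]), (55, [344.6, 222.7], [338, 213, 15, 26]), (16, [269.8, 349.7], [268, 347, 5, 6]), (51, [233.9, 393.4], [228, 387, 13, 13])]
[array([318.7479, 196.0524]), array([313.9441, 198.7628]), array([309.0483, 206.5731])]
[array([352.9895, 214.1154]), array([348.7101, 217.3234]), array([343.7696, 225.5514])]
[0.4184 0.2236]
t 55.1 pos [ 0.4005 -0.0171  0.5261] w 0.0162 F [ 0.  -0.3 -1.4] 
 turn total [ 0.    -0.004  0.06 ] then shift total (new frame) [-0.041 -1.206 -0.019]
```

Emit:
send_rows(
  deltas=[
    [-0.004,-0.06,0,0,0,0.06,0],
    [-0.004,-0.12,0,0,0,0,0],
    [-0.004,-0.12,0,0,0,0,0],
    [-0.004,-0.12,0,0,0,0,0],
    [-0.004,-0.12,0,0,0,0,0],
    [-0.004,-0.12,0,0,0,0,0],
    [-0.004,-0.12,0,0,0,0,0],
    [-0.004,-0.12,0,0,0,0,0],
    [-0.004,-0.12,0,0,0,0,0],
    [-0.004,-0.12,0,0,0,0,0],
    [0,-0.066,0,0,0,0,0],
    [0,0,0.08,0,0,0,0],
    [0,0,0.13,0,0,0,0],
    [0,0,0.13,0,0,0,0],
    [0,0,0.13,0,0,0,0],
    [0,0,0.13,0,0,0,0],
    [0,0,0.13,0,0,0,0],
    [0,0,0.1,0,0,0,0],
    [0,0,0,0,0,0,0],
    [0,0,0,0,0,0,0],
  ],
)

```text
time_s: 56.8
eef_pos: [0.4169, 0.2232, 0.3566]
eef_rot: [3.139, 0.005, -0.108]
ft_force: [0.8, 0.4, -1.7]
width: 0.0158
finger_force: 30.0
```

```bash
python3 - <<'E'
from plate import *
plan([.4268,.3011,.344],-6.2)
E
```

```text
t 56.8 pos [0.4169 0.2232 0.3566] w 0.0158 F [ 0.8  0.4 -1.7] 
 turn total [ 0.005  0.009 -0.   ] then shift total (new frame) [ 0.007 -0.392  0.063]
```

Emit:
send_rows(
  deltas=[
    [0.004,0,0.03,0,0,0,0],
    [0,0,0.027,0,0,0,0],
    [0,0,0,0,0,0,0],
    [0,0,0,0,0,0,0],
    [0,0,0,0,0,0,0],
  ],
)

```text
time_s: 57.22
eef_pos: [0.4189, 0.2236, 0.3484]
eef_rot: [-3.141, -0.001, -0.108]
ft_force: [-0.7, -0.3, -1.6]
width: 0.016
finger_force: 30.0
```

```bash
python3 - <<'E'
from plate import *
plan([.4268,.3011,.344],-6.2)
E
```

```text
t 57.2 pos [0.4189 0.2236 0.3484] w 0.016 F [-0.7 -0.3 -1.6] 
 turn total [-0.001 -0.002 -0.   ] then shift total (new frame) [-0.002 -0.39   0.022]
```

Emit:
send_rows(
  deltas=[
    [-0.002,-0.03,0.005,0,0,0,0],
    [0,-0.06,0.007,0,0,0,0],
    [0,-0.06,0.005,0,0,0,0],
    [0,-0.06,0,0,0,0,0],
    [0,-0.06,0,0,0,0,0],
    [0,-0.05,0,0,0,0,0],
    [0,-0.04,0,0,0,0,0],
    [0,-0.03,0,0,0,0,0],
    [0,0,0,0,0,0,0],
    [0,0,0,0,0,0,0],
  ],
)

```text
time_s: 58.05
eef_pos: [0.4267, 0.3013, 0.3442]
eef_rot: [3.141, 0.0, -0.108]
ft_force: [0.9, -0.8, -2.8]
width: 0.0158
finger_force: 30.0
```

```bash
python3 - <<'E'
from plate import *
plan([.4268,.3011,.3335],-6.2)
E
```

```text
t 58.0 pos [0.4267 0.3013 0.3442] w 0.0158 F [ 0.9 -0.8 -2.8] 
 turn total [0.001 0.001 0.001] then shift total (new frame) [0.001 0.001 0.053]
```

Lower, open, check before rising.

Emit:
send_rows(
  deltas=[
    [0,0,0.02,0,0,0,0],
    [0,0,0.02,0,0,0,0],
    [0,0,0.012,0,0,0,0],
    [0,0,0,0,0,0,0],
    [0,0,0,0,0,0,0],
    [0,0,0,0,0,0,0],
  ],
)

```text
time_s: 58.55
eef_pos: [0.4267, 0.3009, 0.3338]
eef_rot: [3.141, 0.0, -0.109]
ft_force: [-0.4, 0.8, -1.3]
width: 0.0158
finger_force: 30.0
```

Emit:
send_rows(
  deltas=[
    [0,0,0,0,0,0,1],
    [0,0,0,0,0,0,1],
    [0,0,0,0,0,0,1],
    [0,0,0,0,0,0,1],
    [0,0,0,0,0,0,1],
    [0,0,0,0,0,0,1],
    [0,0,0,0,0,0,1],
    [0,0,0,0,0,0,1],
    [0,0,0,0,0,0,1],
    [0,0,0,0,0,0,1],
    [0,0,0,0,0,0,1],
    [0,0,0,0,0,0,1],
    [0,0,0,0,0,0,1],
    [0,0,0,0,0,0,1],
  ],
)

```text
time_s: 59.72
eef_pos: [0.4267, 0.3011, 0.3339]
eef_rot: [-3.142, 0.0, -0.108]
ft_force: [0.3, 0.6, -0.9]
width: 0.0928
finger_force: 0.0
```

Emit:
send_rows(
  deltas=[
    [0,0,-0.05,0,0,0,1],
    [0,0,-0.08,0,0,0,1],
    [0,0,-0.1,0,0,0,1],
    [0,0,-0.12,0,0,0,1],
    [0,0,-0.12,0,0,0,1],
    [0,0,-0.12,0,0,0,1],
    [-0.08,0.1,-0.1,0,0,0,1],
    [-0.08,0.15,0,0,0,0,1],
    [-0.08,0.15,0,0,0,0,1],
    [0,0.15,0,0,0,0,1],
    [0,0.15,0,0,0,0,1],
    [0,0.15,0,0,0,0,1],
    [0,0.15,0,0,0,0,1],
    [0,0.15,0,0,0,0,1],
    [0,0.15,0,0,0,0,1],
    [0,0.15,0,0,0,0,1],
    [0,0.15,0,0,0,0,1],
    [0,0.1,0,0,0,0,1],
    [0,0,0,0,0,0,1],
  ],
)

```text
time_s: 61.3
eef_pos: [0.3416, -0.0343, 0.4728]
eef_rot: [3.14, -0.001, -0.112]
ft_force: [0.8, 0.3, -0.3]
width: 0.093
finger_force: 0.0
```

```bash
python3 - <<'E'
from plate import *
t=ctrl.capture("top"); s=ctrl.capture("side"); print(ctrl.get_obs()["eef_pos"])
a=cv2.resize(t["img"][140:270,100:480],None,fx=2.1,fy=2.1,interpolation=cv2.INTER_CUBIC)
b=cv2.resize(s["img"][110:370,230:420],None,fx=1.25,fy=1.25,interpolation=cv2.INTER_CUBIC)
im=np.zeros((600,800,3),np.uint8); im[:273,:798]=a; im[274:599,:237]=b[:325,:237]
im[274:554,240:520]=cv2.resize(s["img"][290:360,245:315],(280,280),interpolation=cv2.INTER_CUBIC); im[274:554,520:800]=cv2.resize(s["img"][170:262,280:372],(280,280),interpolation=cv2.INTER_CUBIC)
cv2.imwrite("pics/end.png",im[...,::-1])
E
```

```text
[ 0.34203603 -0.0321022   0.47264689]
```

View pics/end.png

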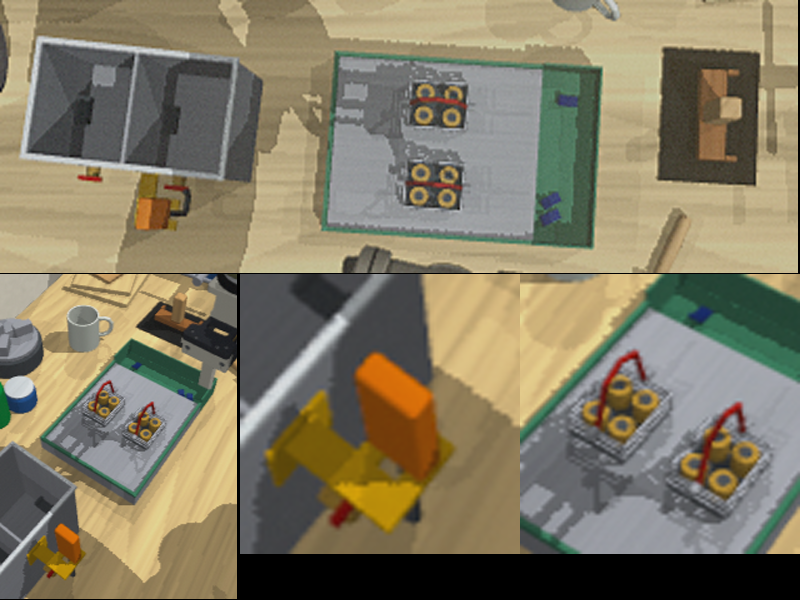

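The last picture shows all three chips in the trough and the scraper on its mat. Both baskets stand upright inside the lips, and the rod hangs in its fork.

```bash
python3 -c "
from rig import ctrl
print(ctrl.close_job())"
```

```text
the job is handed in; nothing more can be done
None
```

The job is handed in at about 61 s: the three chips are in the trough, the scraper stands on its mat, both baskets stand upright inside the plate's lips, and the hook rod hangs in its fork.

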